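# Register the clay-texture wheels and put them in the damp box

## Task

First roll every texture wheel along its V-groove until you feel it settle on its flat, so that all of them sit on their flats in the grooves together. Then slide the damp box's shutter to its fully open stop, lift the wheels through the port and stand each on its flat on the floor of the box. Finish by sliding the shutter back until it clicks into the middle (vent) stop, and leave the bottle, mug and jar alone.

Things in the scene. Friction and masses are not known exactly. Their poses are not given: they have to be found in the camera images.
- groove_board: fixed wooden board 270 x 350 mm, at the robot's left or right, with three V-grooves along its y at x = -86, 0, +86 mm. Origin: centre of its underside. Ridges between grooves 36 mm high; end walls 40 mm high.
- groove_mid (a point): middle of the central groove's bottom line, 12 mm above the board's underside; axes as the board's. Each groove is 84 mm wide, 340 mm long, its sides slope up at 30 degrees. A wheel lies across a groove, axle along the board's x, outer rim edges on both sides: its origin is then 51 mm above this point on the round, 45 mm on its flat.
- wheel1: loose clay-texture wheel, plain wood: two wheels 60 mm in diameter, 13 mm thick, joined by a round waist 24 mm in diameter, 46 mm long; 72 mm overall, about 350 g. One flat, 36 mm wide and 6 mm deep, is cut across both rims. Origin: mid-axle; x is the axle; z points straight away from the flat (up when it stands on its flat, axle then 24 mm above a level floor; 30 mm on the round). May be absent.
- wheel2: same as wheel1. The wheels start on the round, one across a groove, at differing roll angles. Pushed at its waist (under 1 N) a wheel rolls along the groove; when the flat comes underneath it settles on it, and it takes 2 to 3.5 N to push it off again. May be absent.
- wheel3: same as wheel1. Let go with its flat within about 30 degrees of straight down, a wheel settles onto the flat by itself. May be absent.
- damp_box: fixed grey plastic box, 268 x 256 mm, 72 mm high, on the side opposite the board. Origin: centre of its underside. Its port is the open top of a compartment in its -y half, 248 mm (x) by 112 mm (y), walls 64 mm high; its +y half is closed by a deck, over which the open shutter parks. Three wheels fit side by side, axles along the box's x, 78 mm apart.
- port (a point): centre of the compartment's floor, 8 mm above and 66 mm to -y of the box's origin; axes as the box's. The shutter's underside is 57 mm above this floor: a wheel on its flat (54 mm tall) passes beneath, one on the round (60 mm) blocks it.
- shutter (a joint): travel in m along the box's +y of the aluminium plate (262 x 122 mm, one edge toothed, 5 mm thick, top 70 mm above the box's underside): 0 closed over the port (start), 0.060 middle (vent) stop, half open, 0.120 fully open stop. A sprung plunger holds it at each stop: up to about 5 N to leave it; past half-way between two stops (0.030, 0.090) the plate is drawn into the next.
- shutter_grip (a point): grip point on the shutter's upright black fin, 80 mm long (box x), 12 mm thick (box y), 34 mm high above the plate; the point is on its centre line, 22 mm above the plate. Moves with the shutter.
- glaze_bottle: bystander: white bottle, 64 mm diameter, 170 mm tall, beyond the work; origin at the centre of its underside.
- brush_mug: bystander: white cup, 80 mm diameter, 90 mm tall; origin at the centre of its underside.
- slip_jar: bystander: clear jar, 76 mm diameter, 90 mm tall; origin at the centre of its underside.

How it is judged:
By the outcome, as a careful person would: the job done as asked, in the order asked, and still so for the second after the job is handed in, with the robot touching nothing.
Of wheel1, wheel2, wheel3 only 2 to 3 are there at a start; the rules pass over those that are not, and their reading is None.
At some moment in a run one of wheel1, wheel2, wheel3 may be knocked a few centimetres aside while the robot is not near it.
Once in a run the grip may slacken for a moment while it holds something.
It also fails if it takes over 210 s, if anything falls off the work surface, if the arm or the gripper's body presses on something with over 40 N, if the wrist force passes 120 N, or if a joint passes its speed limit or range.

## Robot

A 6-joint arm with a two-finger parallel gripper is mounted at the origin on the work surface. World frame = base frame: x ahead of the robot, y to its left, z up, the work surface at z = 0. Lengths are in m, angles in rad, forces in N, time in s.
With the tool pointing down it reaches from about 0.3 to 0.875 m from the base axis. Payload 6.4 kg.
Tool frame: the origin (TCP) lies between the finger pads; the fingertips stand 11 mm ahead of it and the grasp point (between the pads) lies 8 mm behind it (ctrl.tcp_to_tips is the distance from the TCP to the fingertips, in m); x points along the fingers, z is the direction in which the jaws open and shut, and the axes are right-handed (so a half turn about x gives the same grasp; the last joint's range is limited). The gripper opens to 85 mm and grips with 20 to 120 N. Pads are 22 mm wide; open, the fingers measure 114 mm over their backs; the gripper's body (76 mm by 85 mm) begins 54 mm behind the grasp point. The pads swing forward as they close: fully open they stand 13 mm farther back than shut.
Start: joints at [-1.476, 0.181, 1.607, -0, 1.354, -0.206], TCP at [0.17, -0.549, 0.242] pointing down, gripper open.
Joint ranges: [-2.99, 2.99], [-0.89, 2.07], [0.3, 2.58], [-1.14, 4.28], [0, 2.63], [-3.12, 3.12]. Speed limits (rad/s): [2.57, 2.57, 3.01, 3.14, 3.14, 3.14].

## Interface

Orientations are given as a unit quaternion [w, x, y, z].
In Python, from bench import ctrl, eyes, hand_in gives the robot as it stands. The module is installed in compiled form; this text tells all that it offers.
- The arm moves only by the tool step_arm, never from a script. Its arguments are lists of equal length, an entry for each row: "xyz": the shift along the world's x, y, z in mm, a list of three; "spin": the turn about the world's z in rad; "fingers": the opening in per cent of the stroke, from 0 (shut) to 100 (fully open). A call has 1 to 10 rows; each row is the pose to reach, as a shift and turn from the pose commanded when the call began; what a row does not reach only later rows make up. A row lasts 1/10 s, in which the tool goes at most 50 mm and 8.59 degrees, less where a joint would pass 70% of its speed; a pose out of reach is approached as far as the arm can. A call with a gripper value outside its range is refused whole. The fingers move at their own pace and stop on an object; the grip force is fixed at half the most. Time passes only in rows, so rows that repeat a pose let the fingers close. It gives the time, the measured TCP pose, the force and the opening at its end, in the units of the state.
- ctrl.get_obs(): the state, without advancing time (a new reading comes with each control period).
- eyes.camera(name): name is "scene" or "side" or "wrist"; returns the picture (420x560x3 uint8, red, green, blue); there is no depth.
- eyes.camera_model(name): a dict with "vertical_fov" (degrees; the focal length in pixels is half the picture's height over the tangent of half this angle, whatever the lens; pixels are square), "cx", "cy" (the principal point, pixels), "pose" (4x4, takes a point from camera to world coordinates); the wrist camera has in their place "tool_from_camera" (4x4, takes a point from camera to tool coordinates, whose origin is the TCP and whose axes are the tool frame's). Camera axes: x right, y up, looking along -z (the intrinsics and any distortion apply to the point x, -y, -z); pixel columns grow to the right and rows downward; lengths in m; the calibration is good to about 2 mm. The wrist camera is an equidistant fisheye: a pixel r from the principal point sees the ray r / f radians off the axis. A picture is of the moment at which its call begins: read the wrist's pose just before it. camera_model takes no time and is no camera call.
- hand_in(): hands the job in, once; it reports no verdict.
The state is a dict: "time_s": time; "q": joint angles; "dq": joint speeds; "joint_efforts": joint torques, N m; "eef_pos": TCP position; "eef_rot": TCP orientation; "wrist_force": force on the tool from outside, world axes, zero at the start; "torque": the same for the moment, N m; "opening": opening from 0.0 (shut) to 1.0 (fully open).
Only numpy, scipy, OpenCV 4.12 (cv2) and the standard library are available. Lean on these libraries where they do the work, as an engineer would, in place of code of your own. Each camera call takes 0.05 s, during which the arm holds its last target.

## Working session

There is one attempt and no reset: what is moved stays moved. The work goes in short steps, Python scripts to look and compute and a tool call to move; the robot and the scene stay as the last step left them, time stands still between calls to the robot, and variables do not carry over. Pictures are saved under pics/ and viewed, and the job is handed in when it is done.

Besides the shell and the picture viewer there is one more tool, called after "Emit:" as name(argument=value, ...) on one line, values as JSON. step_arm: Moves the arm, as the interface text tells. Its arguments: {"type":"object","properties":{"xyz":{"type":"array"},"spin":{"type":"array"},"fingers":{"type":"array"}},"required":["xyz","spin","fingers"]}

```bash
mkdir -p pics; ls
python3 - <<'E'
from bench import ctrl, eyes
import cv2, numpy as np
o=ctrl.get_obs()
for k in o: print(k,o[k])
for n in ["scene","side","wrist"]:
    im=eyes.camera(n); cv2.imwrite(f"pics/{n}0.png",im[:,:,::-1])
    print(n,eyes.camera_model(n))
print(ctrl.tcp_to_tips)
E
```

```text
pics
time_s 0.0
q [-1.47628762e+00  1.81540884e-01  1.60803145e+00  6.67712022e-06
  1.35377900e+00 -2.06280882e-01]
dq [-1.79813061e-03  4.75820297e-04 -5.78032686e-05 -5.96786220e-04
  6.70294813e-04  1.77908969e-04]
joint_efforts [-5.36251846e-04 -4.44873440e+01 -3.51335335e+01 -3.60448330e-04
  9.03343549e-03 -1.65186640e-05]
eef_pos [ 0.17033506 -0.5486274   0.24137289]
eef_rot [ 0.56885701  0.41990709  0.56968243 -0.41897693]
wrist_force [-0.05848997  0.68634071  0.47646957]
torque [ 0.04760304 -0.02134797 -0.0113662 ]
opening 1.0006421136282488
scene {'vertical_fov': 43.44869981450054, 'cx': 287.0331202850846, 'cy': 215.8941322241127, 'pose': array([[-0.49972786, -0.43330103,  0.75001485,  1.35904175],
       [ 0.86585704, -0.22615776,  0.44625582,  0.40799204],
       [-0.02374143,  0.8724121 ,  0.48819408,  0.58487478],
       [ 0.        ,  0.        ,  0.        ,  1.        ]])}
side {'vertical_fov': 52.27934668888536, 'cx': 273.4092669199466, 'cy': 210.767534789782, 'pose': array([[ 0.87163044,  0.34305384, -0.35010634,  0.36777566],
       [-0.49013746,  0.61738116, -0.61530949, -0.46867589],
       [ 0.00506477,  0.70792271,  0.70627175,  0.60567416],
       [ 0.        ,  0.        ,  0.        ,  1.        ]])}
wrist {'vertical_fov': 65.70646984690485, 'cx': 283.47638888942987, 'cy': 211.40598663240323, 'tool_from_camera': array([[-6.79493086e-04,  3.29200754e-01, -9.44259711e-01,
        -1.31343501e-01],
       [-1.22189207e-03,  9.44258951e-01,  3.29201368e-01,
         8.44386209e-02],
       [ 9.99999023e-01,  1.37747351e-03, -2.39369637e-04,
         2.06253769e-05],
       [ 0.00000000e+00,  0.00000000e+00,  0.00000000e+00,
         1.00000000e+00]])}
0.011
```

View pics/scene0.png

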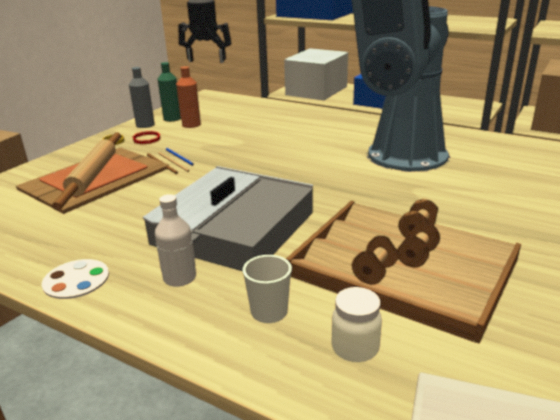

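View pics/side0.png

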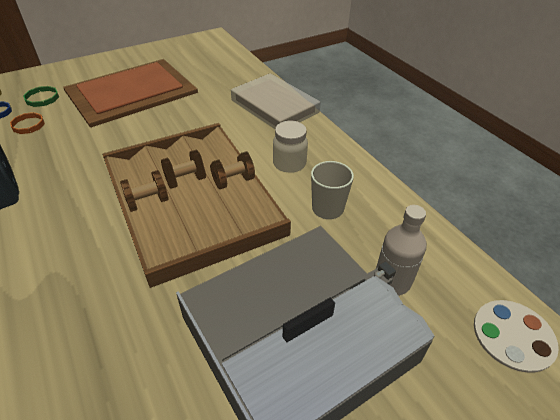

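View pics/wrist0.png

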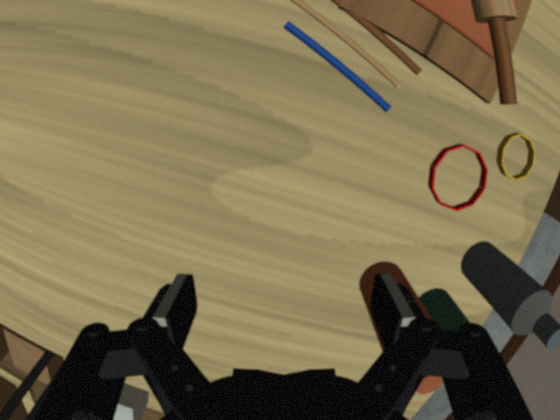

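```bash
cat > h.py <<'E'
import numpy as np, cv2
from bench import ctrl, eyes
from scipy.spatial.transform import Rotation as R
W,H=560,420
def tool_pose(o=None):
    o=o or ctrl.get_obs(); q=o["eef_rot"]; T=np.eye(4); T[:3,:3]=R.from_quat([q[1],q[2],q[3],q[0]]).as_matrix(); T[:3,3]=o["eef_pos"]; return T
class Cam:
    def __init__(s,n,T=None):
        m=eyes.camera_model(n); s.n=n; s.f=210/np.tan(np.radians(m["vertical_fov"]/2)); s.c=np.array([m["cx"],m["cy"]])
        s.P=m["pose"] if n!="wrist" else (tool_pose() if T is None else T)@m["tool_from_camera"]
    def ray(s,uv):
        d=(np.asarray(uv,float)-s.c)/s.f
        if s.n=="wrist":
            th=np.hypot(*d); k=np.sinc(th/np.pi); v=np.array([d[0]*k,-d[1]*k,-np.cos(th)])
        else: v=np.array([d[0],-d[1],-1]); v/=np.linalg.norm(v)
        return s.P[:3,3],s.P[:3,:3]@v
    def plane(s,uv,z):
        o,v=s.ray(uv); return o+v*(z-o[2])/v[2]
    def proj(s,p):
        q=s.P[:3,:3].T@(np.asarray(p)-s.P[:3,3]); x=np.array([q[0],-q[1]]); r=np.hypot(*x)
        if s.n=="wrist": return s.c+s.f*x/r*np.arctan2(r,-q[2])
        return s.c+s.f*x/-q[2]
def tri(*cu):
    A=0;b=0
    for c,uv in cu:
        o,v=c.ray(uv); M=np.eye(3)-np.outer(v,v); A=A+M; b=b+M@o
    return np.linalg.solve(A,b)
def snap(n,name,crop=None,k=1):
    T=tool_pose(); im=eyes.camera(n)[:,:,::-1].copy(); cv2.imwrite(f"pics/{name}_raw.png",im)
    np.save(f"pics/{name}_T.npy",T)
    if crop: x,y,w,h=crop; im=im[y:y+h,x:x+w]
    im=cv2.resize(im,None,fx=k,fy=k,interpolation=cv2.INTER_CUBIC); cv2.imwrite(f"pics/{name}.png",im)
    return Cam(n,T)
E
python3 - <<'E'
import cv2
def c(n,o,x,y,w,h,k):
    im=cv2.imread(f"pics/{n}.png")[y:y+h,x:x+w]; cv2.imwrite(f"pics/{o}.png",cv2.resize(im,None,fx=k,fy=k,interpolation=cv2.INTER_CUBIC))
c("side0","s_board",90,110,210,180,3.5)
c("side0","s_box",170,215,270,205,2.9)
c("scene0","c_all",140,160,390,200,2)
E
```

```text
(no output)
```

View pics/s_board.png

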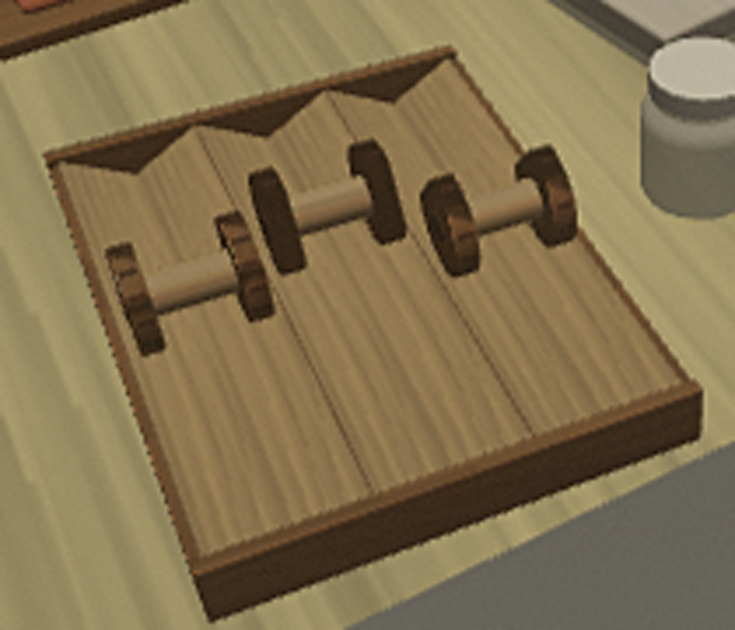

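View pics/s_box.png

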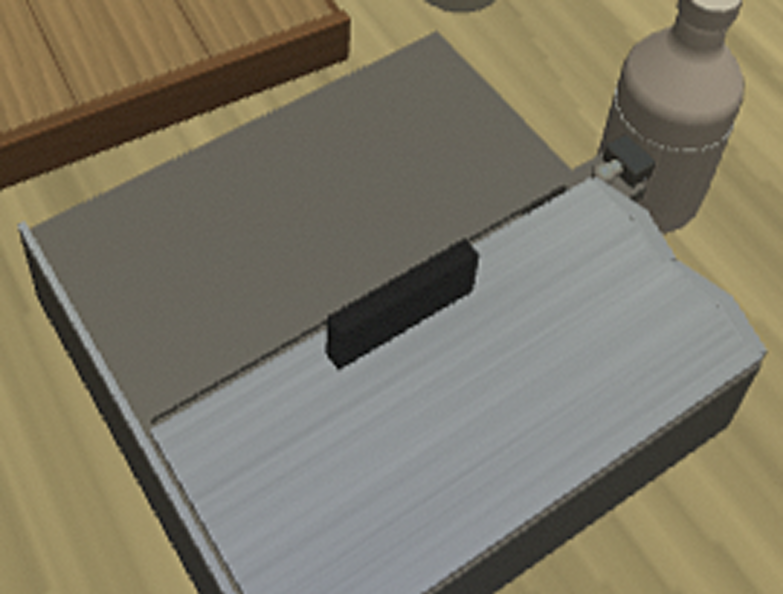

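View pics/c_all.png

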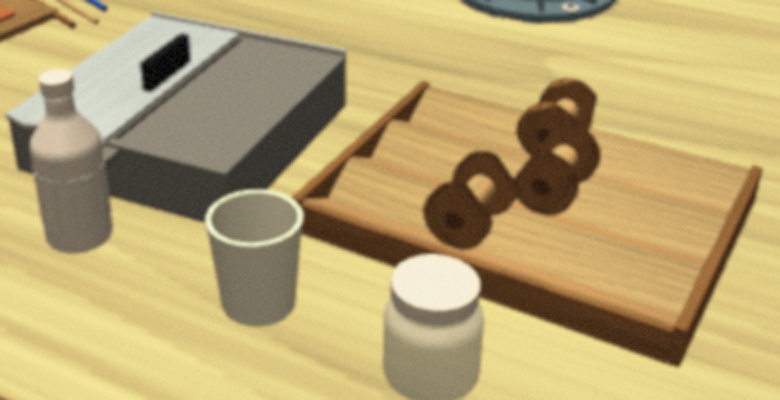

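Run:
```python
from h import *
s=Cam("side");c=Cam("scene")
b=lambda x,y:(90+x/3.5-.36,110+y/3.5-.36)
for n,p in dict(A=(47,157),B=(453,48),C=(700,387),D=(195,572)).items(): print(n,s.plane(b(*p),.040).round(4))
k=lambda x,y:(140+x/2-.25,160+y/2-.25)
for n,p in dict(D=(300,200),C=(680,332),B=(760,170),A=(425,85)).items(): print('scene',n,c.plane(k(*p),.040).round(4))
X=lambda x,y:(170+x/2.9-.33,215+y/2.9-.33)
for n,p,z in [("boxNW",(22,228),.072),("boxNE",(437,33),.072),("E deck/shut",(570,188),.07),("SE",(765,353),.07),("finL",(330,318),.104),("finR",(470,240),.104),("deckedge L",(152,422),.07)]: print(n,s.plane(X(*p),z).round(4))
for n,p,z in [("boxNE?",(225,173),.072),("boxNW?",(345,52),.072),("seamE",(107,140),.07),("seamW",(240,38),.07),("SE",(10,118),.07),("SW",(152,15),.072)]: print("scene",n,c.plane(k(*p),z).round(4))
for w,ps in dict(a=((110,248),(238,215),(150,352),(262,318)),).items(): pass
# waist centres
for w,ps in dict(a=((155,290),(232,272)),b=((297,213),(362,195)),c=((478,215),(535,200))).items():
    for p in ps: print(w,s.plane(b(*p),.063+.004).round(4))
```

```text
A [0.4121 0.3512 0.04  ]
B [0.6791 0.3398 0.04  ]
C [ 0.6622 -0.0116  0.04  ]
D [3.952e-01 2.000e-04 4.000e-02]
scene D [ 0.663  -0.0029  0.04  ]
scene C [0.6827 0.3417 0.04  ]
scene B [0.4148 0.3566 0.04  ]
scene A [0.4019 0.0068 0.04  ]
boxNW [ 0.4235 -0.0852  0.072 ]
boxNE [ 0.6843 -0.0748  0.072 ]
E deck/shut [ 0.6844 -0.2006  0.07  ]
SE [ 0.7057 -0.3214  0.07  ]
finL [ 0.5246 -0.2218  0.104 ]
finR [ 0.6038 -0.2184  0.104 ]
deckedge L [ 0.4384 -0.2112  0.07  ]
scene boxNE? [ 0.6979 -0.0605  0.072 ]
scene boxNW? [ 0.4269 -0.0796  0.072 ]
scene seamE [ 0.6991 -0.1957  0.07  ]
scene seamW [ 0.4458 -0.2055  0.07  ]
scene SE [ 0.7106 -0.3104  0.07  ]
scene SW [ 0.443  -0.3328  0.072 ]
a [0.4319 0.1684 0.067 ]
a [0.4721 0.1624 0.067 ]
b [0.5199 0.1926 0.067 ]
b [0.5577 0.19   0.067 ]
c [0.6079 0.1418 0.067 ]
c [0.6418 0.1382 0.067 ]
```

Run:
```python
import cv2, numpy as np
a=cv2.imread("pics/scene0.png")[192:292,345:445]; a=cv2.resize(a,None,fx=4,fy=4,interpolation=cv2.INTER_CUBIC)
b=cv2.imread("pics/side0.png")[140:220,115:265]; b=cv2.resize(b,(400,213),interpolation=cv2.INTER_CUBIC); b=cv2.copyMakeBorder(b,0,187,0,0,cv2.BORDER_CONSTANT)
o=np.hstack([a,b]); o=np.clip(o.astype(float)*1.6,0,255).astype(np.uint8)
cv2.imwrite("pics/z1.png",o)
```

```text
(no output)
```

View pics/z1.png

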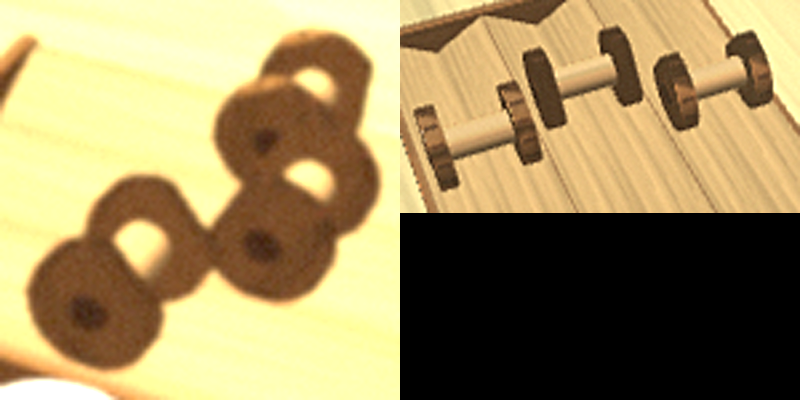

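Run:
```python
from h import *
T=tool_pose(); print(T.round(3)); print("yaw of z axis",np.arctan2(T[1,2],T[0,2]))
```

```text
[[-0.     0.955  0.296  0.17 ]
 [ 0.001  0.296 -0.955 -0.549]
 [-1.     0.    -0.001  0.242]
 [ 0.     0.     0.     1.   ]]
yaw of z axis -1.2699960205272995
```

Emit:
step_arm(xyz=[[20, 40, 60], [40, 80, 60], [60, 120, 60], [80, 160, 60], [100, 200, 60], [120, 240, 60], [140, 280, 60], [160, 320, 60], [180, 360, 60], [200, 400, 60]], spin=[-0.03, -0.07, -0.1, -0.14, -0.17, -0.21, -0.25, -0.28, -0.32, -0.347], fingers=[60, 60, 60, 60, 60, 60, 60, 60, 60, 60])

```text
time_s: 1.15
eef_pos: [0.3707, -0.1474, 0.3023]
eef_rot: [0.488, 0.512, 0.488, -0.512]
wrist_force: [1.1, 0.5, 1.3]
opening: 0.599
```

Emit:
step_arm(xyz=[[30, 40, 0], [60, 80, 0], [90, 120, 0], [120, 160, 0], [140, 200, 0], [160, 240, 0], [180, 270, 0], [185, 285, 0], [185, 285, 0], [185, 285, 0]], spin=[0, 0, 0, 0, 0, 0, 0, 0, 0, 0], fingers=[60, 60, 60, 60, 60, 60, 60, 60, 60, 60])

```text
time_s: 2.15
eef_pos: [0.5548, 0.1352, 0.3019]
eef_rot: [-0.488, -0.511, -0.488, 0.512]
wrist_force: [0.1, 0.5, -0.5]
opening: 0.603
```

Run:
```python
from h import *
c=snap("wrist","w1",None,1.4); T=tool_pose(); print(T.round(4)); o=ctrl.get_obs(); print(o["time_s"],o["q"].round(2),o["opening"])
```

```text
[[-7.000e-04  9.989e-01 -4.690e-02  5.548e-01]
 [-6.000e-04 -4.690e-02 -9.989e-01  1.348e-01]
 [-1.000e+00 -7.000e-04  6.000e-04  3.021e-01]
 [ 0.000e+00  0.000e+00  0.000e+00  1.000e+00]]
2.2 [ 0.03  0.13  1.55 -0.    1.47  1.65] 0.6001547345629203
```

View pics/w1.png

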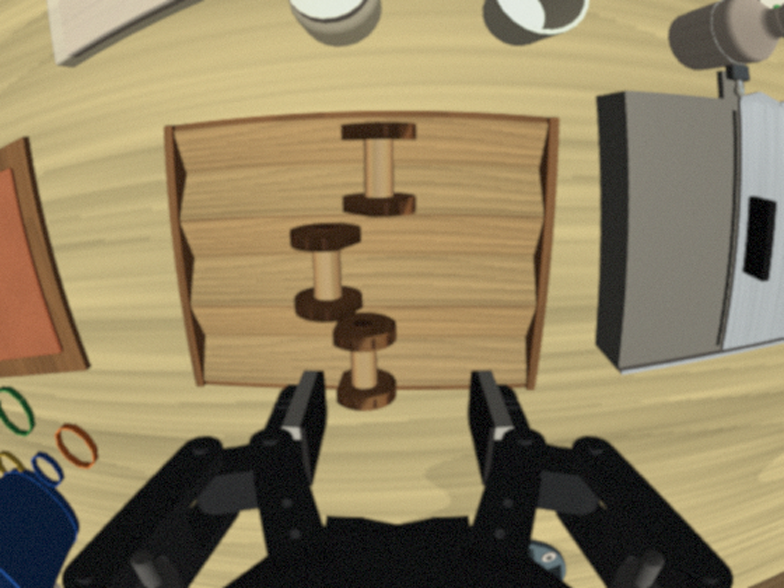

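Run:
```python
from h import *
T=np.load("pics/w1_T.npy"); c=Cam("wrist",T)
f=lambda x,y:(x/1.4-.15,y/1.4-.15)
P=[c.plane(f(*p),.04) for p in [(166,127),(558,118),(537,389),(200,387)]]
for p in P: print(p.round(4))
ctr=np.mean(P,0); print("board",ctr, "yaws",[np.arctan2(*(b-a)[[1,0]]) for a,b in [(P[3],P[0]),(P[2],P[1])]],[-np.arctan2(*(a-b)[[0,1]]) for a,b in[(P[0],P[1]),(P[3],P[2])]])
for n,p,z in [("c",(379,168),.068),("b",(327,272),.068),("a",(364,365),.068),("finT",(761,198),.104),("finT2",(748,278),.104),("finTR",(776,203),.104),("boxNE",(626,92),.072),("boxNW",(621,370),.072),("deckE",(742,101),.07),("deckW",(722,348),.07)]: print(n,c.plane(f(*p),z).round(4))
```

```text
[0.6767 0.3415 0.04  ]
[ 0.6609 -0.0118  0.04  ]
[ 0.3933 -0.0029  0.04  ]
[0.4091 0.3529 0.04  ]
board [0.53500181 0.1699155  0.04      ] yaws [np.float64(-0.0422307298714282), np.float64(-0.03316357403772347)] [np.float64(-0.04482465071842962), np.float64(-0.04448440149177569)]
c [0.6201 0.146  0.068 ]
b [0.5361 0.1946 0.068 ]
a [0.4473 0.1698 0.068 ]
finT [ 0.6038 -0.2019  0.104 ]
finT2 [ 0.5268 -0.1978  0.104 ]
finTR [ 0.6003 -0.225   0.104 ]
boxNE [ 0.6856 -0.0641  0.072 ]
boxNW [ 0.4256 -0.0804  0.072 ]
deckE [ 0.6946 -0.2026  0.07  ]
deckW [ 0.4362 -0.2127  0.07  ]
```

Run:
```python
import cv2, numpy as np
a=cv2.imread("pics/w1_raw.png")[80:295,195:315]; a=cv2.resize(a,None,fx=2.7,fy=2.7,interpolation=cv2.INTER_CUBIC)
from h import *
b=eyes.camera("scene")[190:292,340:450,::-1]; b=cv2.resize(b,(440,408),interpolation=cv2.INTER_CUBIC); b=cv2.copyMakeBorder(b,0,a.shape[0]-408,0,0,cv2.BORDER_CONSTANT)
o=np.hstack([a,b]); o=np.clip(o.astype(float)*1.6,0,255).astype(np.uint8)
cv2.imwrite("pics/z2.png",o)
```

```text
(no output)
```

View pics/z2.png

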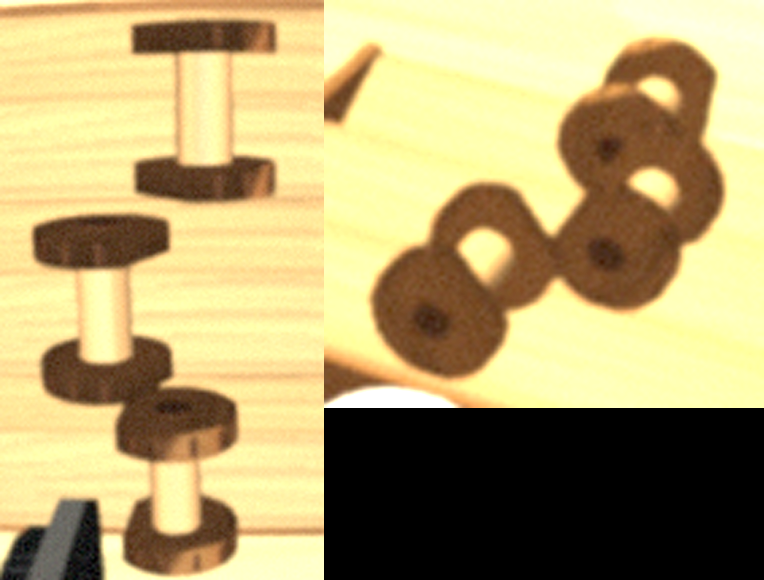

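Emit:
step_arm(xyz=[[-45, 15, 0], [-80, 30, -20], [-105, 33, -60], [-105, 33, -100], [-105, 33, -140], [-105, 33, -180], [-105, 33, -210], [-105, 33, -235], [-105, 33, -252], [-105, 33, -252]], spin=[0, 0, 0, 0, 0, 0, 0, 0, 0, 0], fingers=[60, 60, 60, 60, 60, 60, 60, 60, 60, 60])

```text
time_s: 3.25
eef_pos: [0.4483, 0.1674, 0.0484]
eef_rot: [-0.487, -0.511, -0.489, 0.513]
wrist_force: [-0.1, -0.6, 0.4]
opening: 0.605
```

Run:
```python
from h import *
o=ctrl.get_obs(); print(o["time_s"],o["eef_pos"],o["wrist_force"])
snap("wrist","w2",(60,100,440,320),1.2);snap("side","s2",(90,110,210,180),3)
```

```text
3.25 [0.4482964  0.16737732 0.04838113] [-0.12397905 -0.61405917  0.37575516]
```

View pics/w2.png

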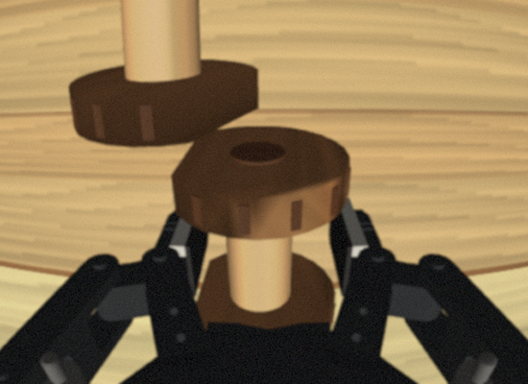

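View pics/s2.png

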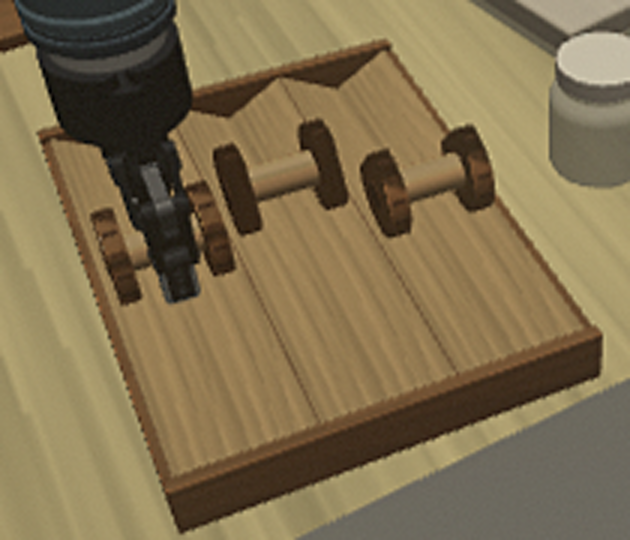

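Emit:
step_arm(xyz=[[0, 5, 0], [0, 9, 0], [0, 12, 0], [0, 14, 0], [0, 16, 0], [1, 18, 0], [1, 20, 0], [1, 20, 0], [1, 20, 0]], spin=[0, 0, 0, 0, 0, 0, 0, 0, 0], fingers=[60, 60, 60, 60, 60, 60, 60, 60, 60])

```text
time_s: 4.25
eef_pos: [0.4513, 0.1888, 0.0502]
eef_rot: [-0.488, -0.511, -0.488, 0.511]
wrist_force: [-0.6, -0.1, -0.5]
opening: 0.601
```

Run:
```python
from h import *
o=ctrl.get_obs(); print(o["time_s"],o["eef_pos"],o["wrist_force"])
snap("wrist","w3",(60,100,440,320),1.2)
```

```text
4.25 [0.45128373 0.18882817 0.05019719] [-0.62218964 -0.10614084 -0.52807537]
```

View pics/w3.png

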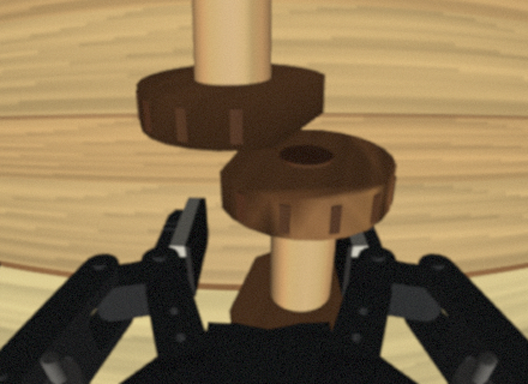

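Emit:
step_arm(xyz=[[0, 2, 0], [0, 4, 0], [0, 6, 0], [0, 8, 0], [0, 10, 0], [0, 10, 0], [0, 10, 0]], spin=[0, 0, 0, 0, 0, 0, 0], fingers=[60, 60, 60, 60, 60, 60, 60])

```text
time_s: 5.0
eef_pos: [0.4513, 0.1989, 0.0503]
eef_rot: [-0.488, -0.511, -0.488, 0.511]
wrist_force: [-0.8, 0.8, -1.0]
opening: 0.604
```

Run:
```python
from h import *
o=ctrl.get_obs(); print(o["time_s"],o["eef_pos"],o["wrist_force"])
snap("wrist","w4",(60,100,440,320),1.2)
```

```text
5.0 [0.45134214 0.19890189 0.05026783] [-0.84622413  0.7575644  -0.98348827]
```

View pics/w4.png

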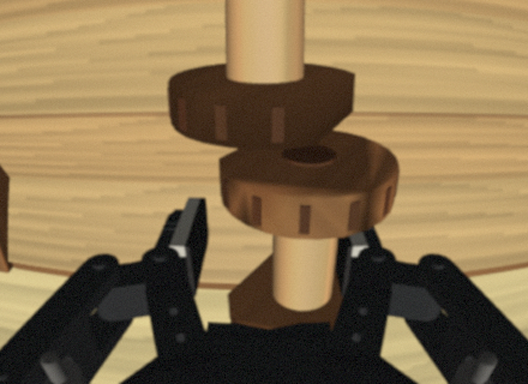

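Emit:
step_arm(xyz=[[0, 2, 0], [0, 4, 0], [0, 6, 0], [0, 8, 0], [0, 10, 0], [0, 10, 0], [0, 10, 0]], spin=[0, 0, 0, 0, 0, 0, 0], fingers=[60, 60, 60, 60, 60, 60, 60])

```text
time_s: 5.75
eef_pos: [0.4513, 0.2089, 0.0503]
eef_rot: [-0.488, -0.511, -0.488, 0.511]
wrist_force: [-0.8, -0.5, -0.3]
opening: 0.601
```

Run:
```python
from h import *
o=ctrl.get_obs(); print(o["time_s"],o["eef_pos"],o["wrist_force"])
snap("wrist","w5",(60,100,440,320),1.2)
```

```text
5.75 [0.4513432  0.20886984 0.05026043] [-0.80124755 -0.51303063 -0.3292564 ]
```

View pics/w5.png

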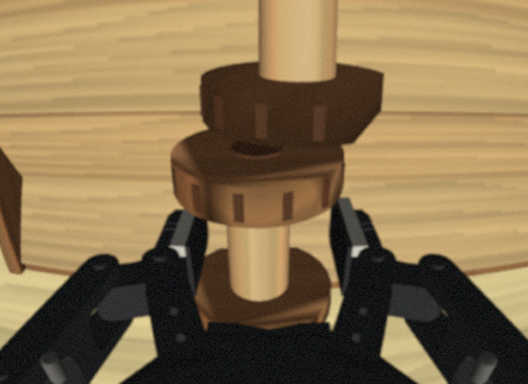

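Emit:
step_arm(xyz=[[0, 0, 40], [0, 0, 72], [45, -7, 72], [86, -14, 72], [86, -14, 72], [86, -14, 40], [86, -14, 12], [86, -14, 0], [86, -14, 0]], spin=[0, 0, 0, 0, 0, 0, 0, 0, 0], fingers=[60, 60, 60, 60, 60, 60, 60, 60, 60])

```text
time_s: 6.7
eef_pos: [0.5352, 0.1946, 0.0482]
eef_rot: [-0.487, -0.51, -0.489, 0.513]
wrist_force: [-1.0, -1.0, 0.7]
opening: 0.602
```

Emit:
step_arm(xyz=[[0, -5, 0], [0, -10, 0], [0, -14, 0], [0, -17, 0], [0, -20, 0], [-1, -23, 0], [-1, -26, 0], [-1, -29, 0], [-1, -32, 0], [-1, -32, 0]], spin=[0, 0, 0, 0, 0, 0, 0, 0, 0, 0], fingers=[60, 60, 60, 60, 60, 60, 60, 60, 60, 60])

```text
time_s: 7.7
eef_pos: [0.5364, 0.1624, 0.0502]
eef_rot: [-0.488, -0.511, -0.488, 0.512]
wrist_force: [0.5, 0.1, -0.1]
opening: 0.601
```

Run:
```python
from h import *
o=ctrl.get_obs(); print(o["time_s"],o["eef_pos"],o["wrist_force"])
snap("wrist","w6",(0,40,560,380),1.2);snap("side","s6",(90,110,210,180),3)
```

```text
7.7 [0.53635253 0.16243892 0.05021159] [ 0.53491711  0.13006402 -0.11975535]
```

View pics/w6.png

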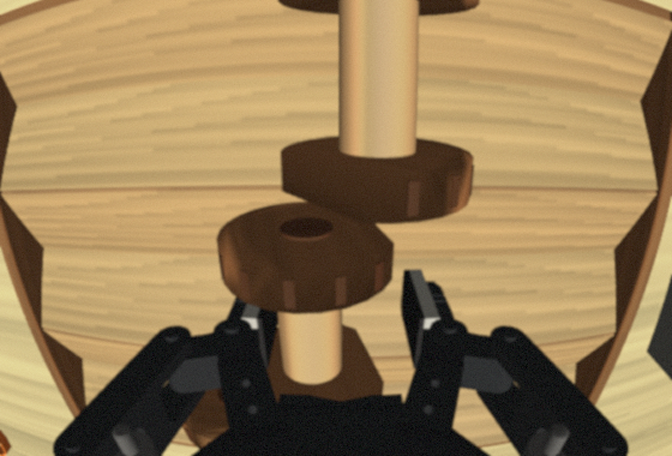

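View pics/s6.png

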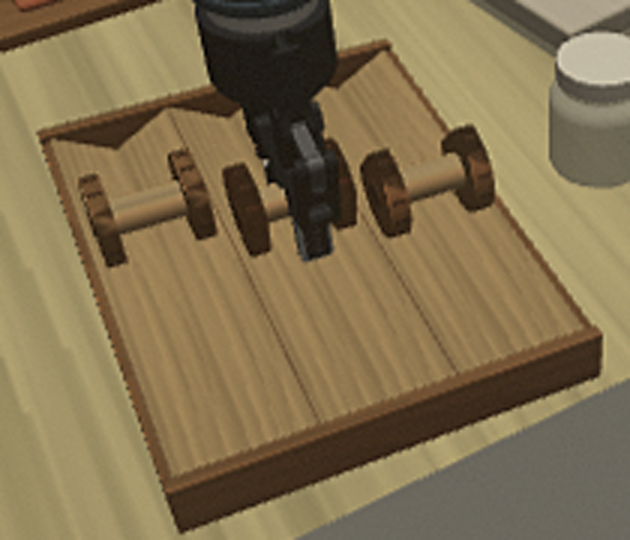

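Emit:
step_arm(xyz=[[0, -3, 0], [0, -6, 0], [0, -9, 0], [0, -12, 0], [-1, -14, 0], [-1, -16, 0], [-1, -18, 0], [-1, -20, 0], [-1, -20, 0]], spin=[0, 0, 0, 0, 0, 0, 0, 0, 0], fingers=[60, 60, 60, 60, 60, 60, 60, 60, 60])

```text
time_s: 8.7
eef_pos: [0.5354, 0.1426, 0.0503]
eef_rot: [-0.488, -0.511, -0.488, 0.511]
wrist_force: [0.4, -1.3, -0.1]
opening: 0.603
```

Run:
```python
from h import *
o=ctrl.get_obs(); print(o["time_s"],o["eef_pos"],o["wrist_force"])
snap("wrist","w7",(0,40,560,380),1.2)
```

```text
8.7 [0.53540595 0.14256316 0.05028219] [ 0.3865949  -1.27281986 -0.08027411]
```

View pics/w7.png

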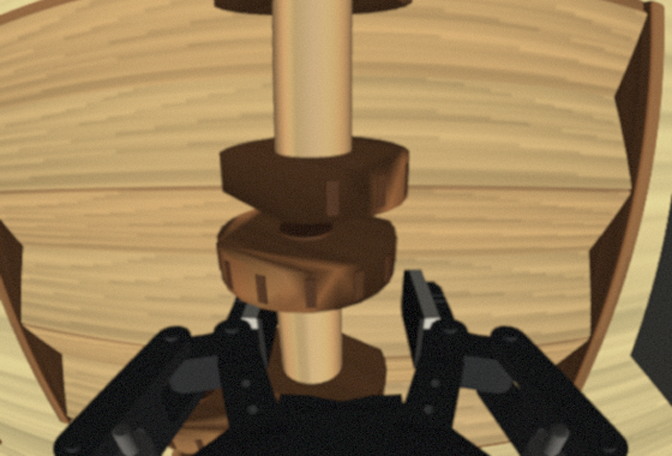

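Emit:
step_arm(xyz=[[0, -2, 0], [0, -4, 0], [0, -6, 0], [0, -8, 0], [0, -10, 0], [0, -10, 0]], spin=[0, 0, 0, 0, 0, 0], fingers=[60, 60, 60, 60, 60, 60])

```text
time_s: 9.35
eef_pos: [0.5354, 0.1325, 0.0503]
eef_rot: [0.488, 0.512, 0.488, -0.512]
wrist_force: [-0.6, -0.4, 0.5]
opening: 0.604
```

Run:
```python
from h import *
o=ctrl.get_obs(); print(o["time_s"],o["eef_pos"],o["wrist_force"])
snap("wrist","w8",(0,40,560,380),1.2)
```

```text
9.35 [0.53542302 0.13251503 0.05029072] [-0.64158114 -0.43067275  0.54465965]
```

View pics/w8.png

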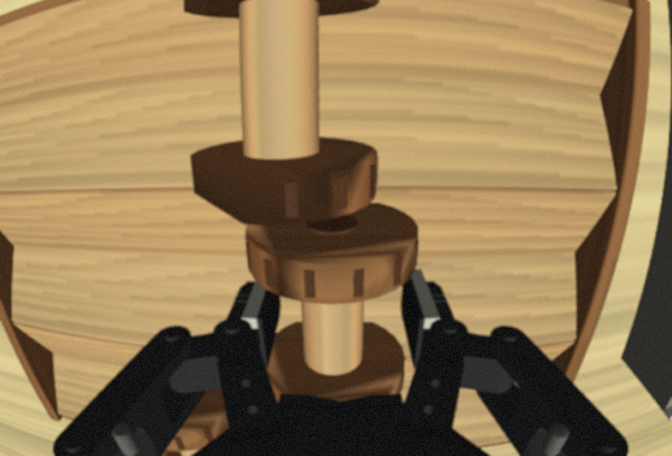

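Emit:
step_arm(xyz=[[0, 0, 0], [0, 0, 0]], spin=[0, 0], fingers=[60, 60])

```text
time_s: 9.6
eef_pos: [0.5354, 0.1329, 0.0503]
eef_rot: [-0.488, -0.511, -0.488, 0.511]
wrist_force: [-0.3, 0.6, 0.3]
opening: 0.6
```

Run:
```python
from h import *
o=ctrl.get_obs(); print(o["time_s"],o["eef_pos"],o["wrist_force"])
snap("wrist","w9",(0,40,560,380),1.2)
```

```text
9.6 [0.53536775 0.1328669  0.05028985] [-0.3363788   0.60882032  0.27312686]
```

View pics/w9.png

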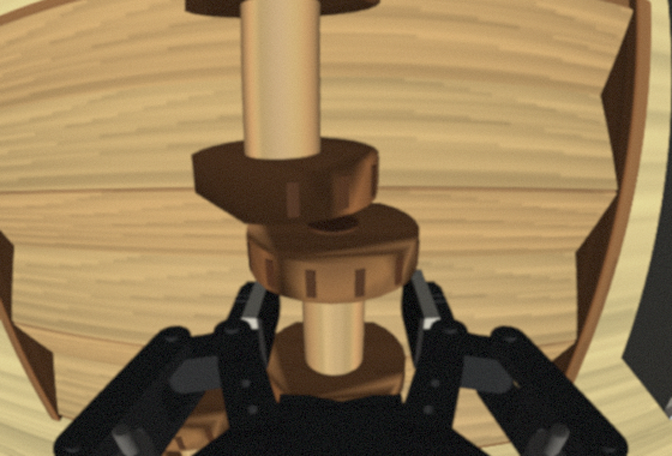

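Emit:
step_arm(xyz=[[0, 0, 40], [0, 0, 72], [45, 7, 72], [86, 13, 72], [86, 13, 72], [86, 13, 40], [86, 13, 12], [86, 13, 0], [86, 13, 0]], spin=[0, 0, 0, 0, 0, 0, 0, 0, 0], fingers=[60, 60, 60, 60, 60, 60, 60, 60, 60])

```text
time_s: 10.55
eef_pos: [0.6192, 0.1458, 0.048]
eef_rot: [-0.487, -0.51, -0.489, 0.513]
wrist_force: [0.1, 0.2, -0.4]
opening: 0.598
```

Emit:
step_arm(xyz=[[0, 5, 0], [0, 10, 0], [0, 14, 0], [0, 17, 0], [0, 20, 0], [1, 23, 0], [1, 26, 0], [1, 29, 0], [1, 32, 0], [1, 32, 0]], spin=[0, 0, 0, 0, 0, 0, 0, 0, 0, 0], fingers=[60, 60, 60, 60, 60, 60, 60, 60, 60, 60])

```text
time_s: 11.55
eef_pos: [0.6223, 0.1783, 0.0502]
eef_rot: [-0.488, -0.511, -0.489, 0.511]
wrist_force: [0.1, -0.5, 1.1]
opening: 0.597
```

Run:
```python
from h import *
o=ctrl.get_obs(); print(o["time_s"],o["eef_pos"],o["wrist_force"])
snap("wrist","w10",(0,40,560,380),1.2);snap("side","s10",(90,110,210,180),3)
```

```text
11.55 [0.62225164 0.17825966 0.05016938] [ 0.06579897 -0.54846153  1.05139349]
```

View pics/w10.png

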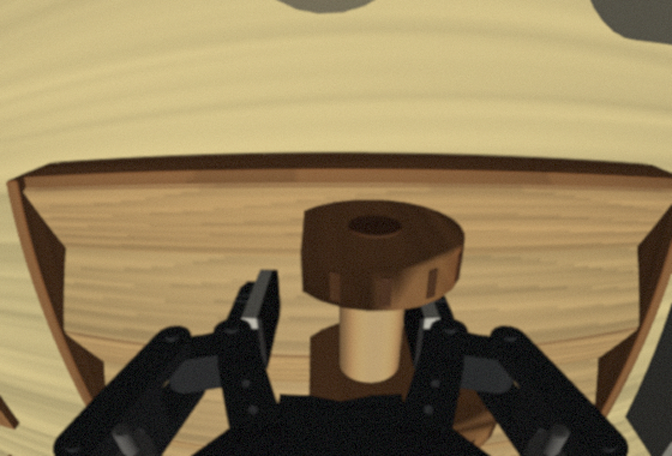

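View pics/s10.png

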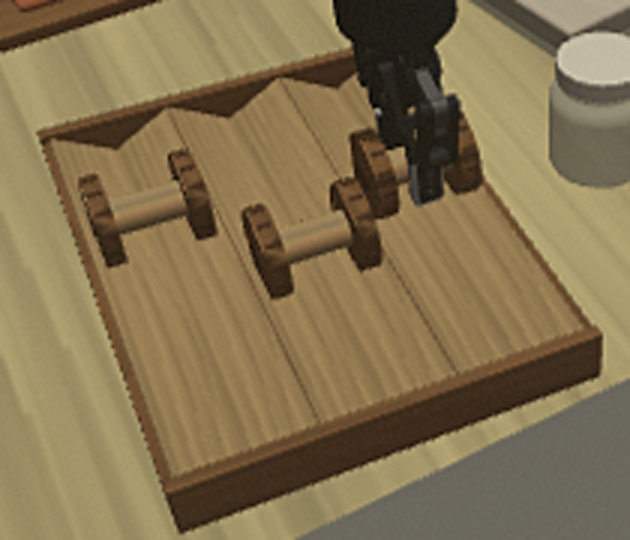

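Emit:
step_arm(xyz=[[0, 3, 0], [0, 6, 0], [0, 9, 0], [0, 12, 0], [1, 14, 0], [1, 16, 0], [1, 18, 0], [1, 20, 0], [1, 20, 0]], spin=[0, 0, 0, 0, 0, 0, 0, 0, 0], fingers=[60, 60, 60, 60, 60, 60, 60, 60, 60])

```text
time_s: 12.55
eef_pos: [0.6233, 0.1981, 0.0503]
eef_rot: [0.488, 0.511, 0.488, -0.511]
wrist_force: [0.5, -0.2, 0.4]
opening: 0.598
```

Run:
```python
from h import *
o=ctrl.get_obs(); print(o["time_s"],o["eef_pos"],o["wrist_force"])
snap("wrist","w11",(0,40,560,380),1.2)
```

```text
12.55 [0.62334541 0.19807905 0.05029152] [ 0.49704875 -0.23438047  0.3521857 ]
```

View pics/w11.png

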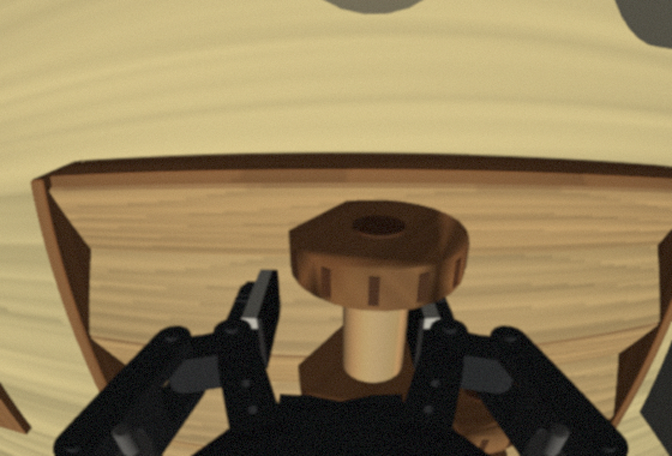

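Emit:
step_arm(xyz=[[0, 2, 0], [0, 4, 0], [0, 6, 0], [0, 8, 0], [0, 10, 0], [0, 10, 0], [0, 10, 0]], spin=[0, 0, 0, 0, 0, 0, 0], fingers=[60, 60, 60, 60, 60, 60, 60])

```text
time_s: 13.3
eef_pos: [0.6233, 0.2079, 0.0503]
eef_rot: [-0.488, -0.511, -0.488, 0.511]
wrist_force: [0.4, 0.8, -0.8]
opening: 0.598
```

Run:
```python
from h import *
o=ctrl.get_obs(); print(o["time_s"],o["eef_pos"],o["wrist_force"])
snap("wrist","w12",(0,40,560,380),1.2)
```

```text
13.3 [0.62334779 0.20788052 0.05026522] [ 0.39534125  0.82495615 -0.75725526]
```

View pics/w12.png

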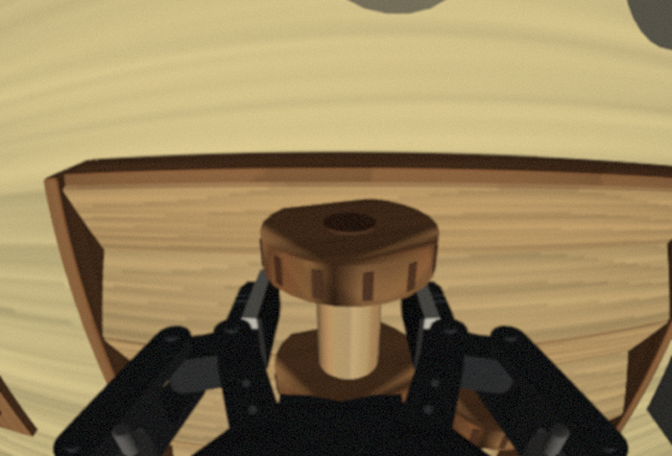

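Emit:
step_arm(xyz=[[0, 0, 0], [0, 0, 0], [0, 0, 0]], spin=[0, 0, 0], fingers=[60, 60, 60])

```text
time_s: 13.65
eef_pos: [0.6234, 0.2078, 0.0503]
eef_rot: [0.488, 0.511, 0.488, -0.511]
wrist_force: [-0.1, 0.3, 0.3]
opening: 0.602
```

Run:
```python
from h import *
o=ctrl.get_obs(); print(o["time_s"],o["eef_pos"],o["wrist_force"])
snap("wrist","w13",(0,40,560,380),1.2)
```

```text
13.65 [0.62341026 0.20775121 0.05030479] [-0.10582678  0.25750187  0.34508481]
```

View pics/w13.png

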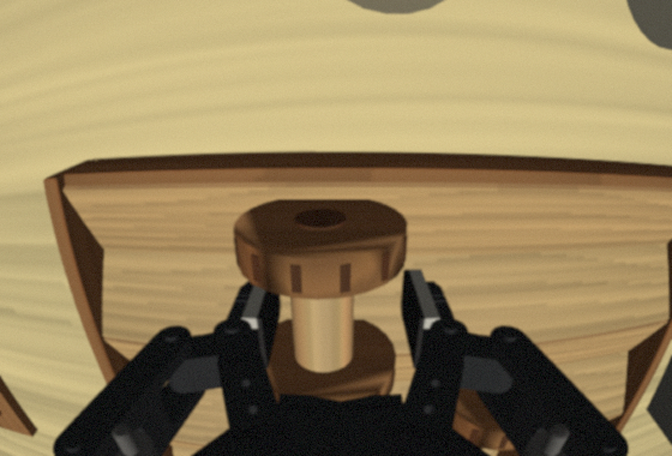

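Emit:
step_arm(xyz=[[0, 0, 50], [0, 0, 100], [-10, -40, 140], [-20, -80, 180], [-30, -120, 210], [-40, -160, 240], [-50, -200, 250], [-60, -240, 250], [-60, -240, 250]], spin=[0, 0, 0, 0.02, 0.04, 0.06, 0.08, 0.088, 0.088], fingers=[60, 60, 60, 60, 60, 60, 60, 60, 60])

```text
time_s: 14.6
eef_pos: [0.5628, -0.0375, 0.3018]
eef_rot: [0.51, 0.491, 0.508, -0.491]
wrist_force: [0.1, 0.4, -0.8]
opening: 0.603
```

Run:
```python
from h import *
o=ctrl.get_obs(); print(o["time_s"],o["eef_pos"],o["wrist_force"])
snap("wrist","w14",None,1.4);snap("side","s14",(90,110,210,180),3)
```

```text
14.6 [ 0.56284181 -0.03754957  0.30176875] [ 0.08050839  0.4220609  -0.77445627]
```

View pics/w14.png

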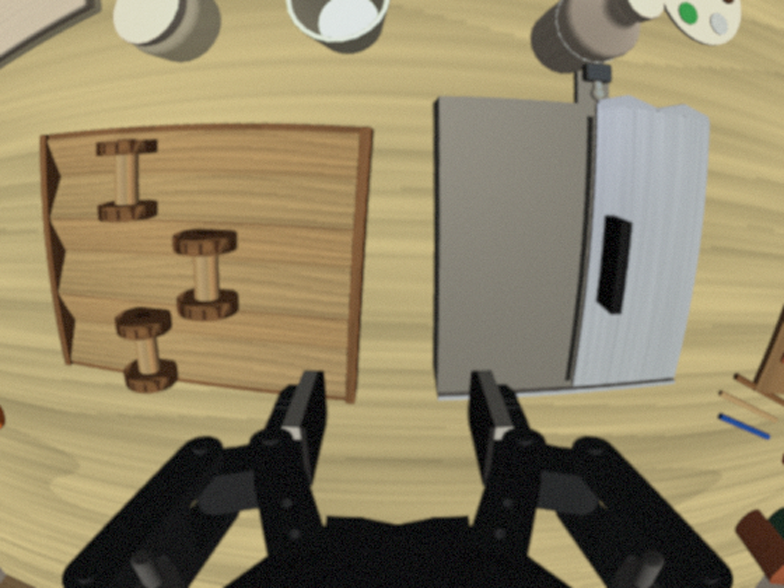

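View pics/s14.png

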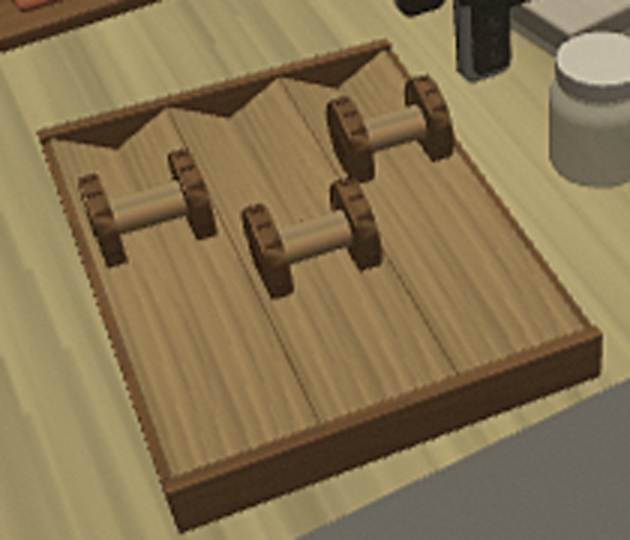

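```bash
python3 - <<'E'
from h import *
T=np.load("pics/w14_T.npy"); c=Cam("wrist",T); print(c.P[:3,3])
f=lambda x,y:(x/1.4-.15,y/1.4-.15)
for n,p,z in [("boxNE",(437,98),.072),("boxNW",(438,393),.072),("boxSW",(674,379),.072),("shutSE",(708,115),.07),("shutNE",(597,100),.07),("shutNW",(574,384),.07),("finR+",(631,221),.104),("finR-",(619,313),.104),("finL+",(607,216),.070),("finL-",(598,301),.07)]: print(n,c.plane(f(*p),z).round(4))
for n,p in [("c",(127,178)),("b",(206,272)),("a",(148,351))]: print(n,c.plane(f(*p),.060).round(4))
E
python3 - <<'E'
import cv2
im=cv2.imread("pics/w14_raw.png")[130:240,390:490]
cv2.imwrite("pics/z3.png",cv2.resize(im,None,fx=5,fy=5,interpolation=cv2.INTER_CUBIC))
E
```

```text
[ 0.6469862  -0.03432214  0.43327607]
boxNE [ 0.6855 -0.0652  0.072 ]
boxNW [ 0.4286 -0.081   0.072 ]
boxSW [ 0.4394 -0.3349  0.072 ]
shutSE [ 0.7072 -0.3198  0.07  ]
shutNE [ 0.6989 -0.1997  0.07  ]
shutNW [ 0.4367 -0.2151  0.07  ]
finR+ [ 0.603  -0.2244  0.104 ]
finR- [ 0.5243 -0.2276  0.104 ]
finL+ [ 0.6007 -0.2188  0.07  ]
finL- [ 0.5228 -0.2227  0.07  ]
c [0.624  0.2108 0.06  ]
b [0.5352 0.1334 0.06  ]
a [0.4505 0.2109 0.06  ]
```

View pics/z3.png

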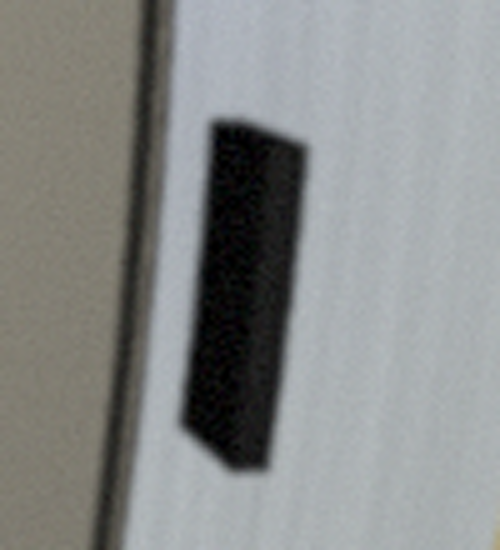

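Emit:
step_arm(xyz=[[0, -45, 0], [0, -90, 0], [0, -135, -20], [0, -175, -50], [0, -185, -90], [0, -185, -120], [0, -185, -140], [0, -185, -140]], spin=[0, 0, 0, 0, 0, 0, 0, 0], fingers=[60, 60, 60, 60, 60, 60, 60, 60])

```text
time_s: 15.5
eef_pos: [0.5617, -0.2143, 0.1558]
eef_rot: [0.508, 0.489, 0.514, -0.489]
wrist_force: [0.3, -0.1, -0.1]
opening: 0.599
```

Run:
```python
from h import *
o=ctrl.get_obs(); print(o["time_s"],o["eef_pos"],o["wrist_force"])
snap("wrist","w15",None,1.4);snap("side","s15",(170,150,270,205),2.9)
```

```text
15.5 [ 0.56169584 -0.2142542   0.15580745] [ 0.31461408 -0.12626922 -0.1144382 ]
```

View pics/w15.png

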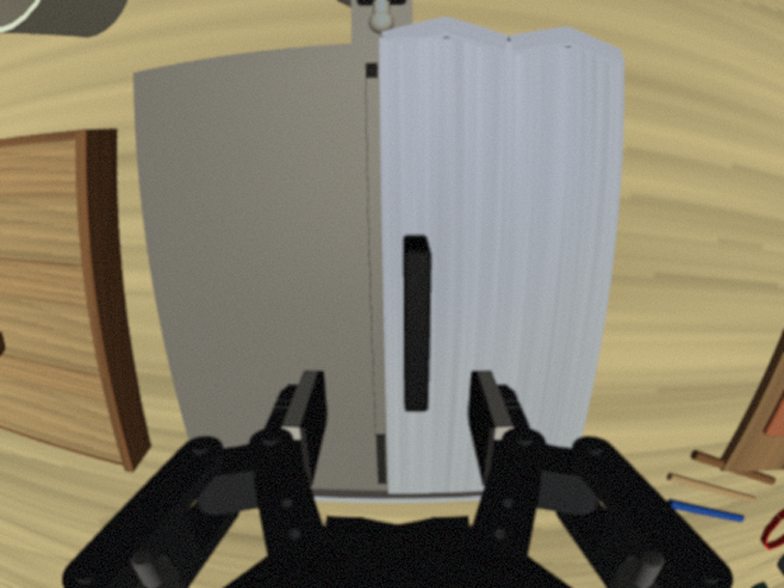

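View pics/s15.png

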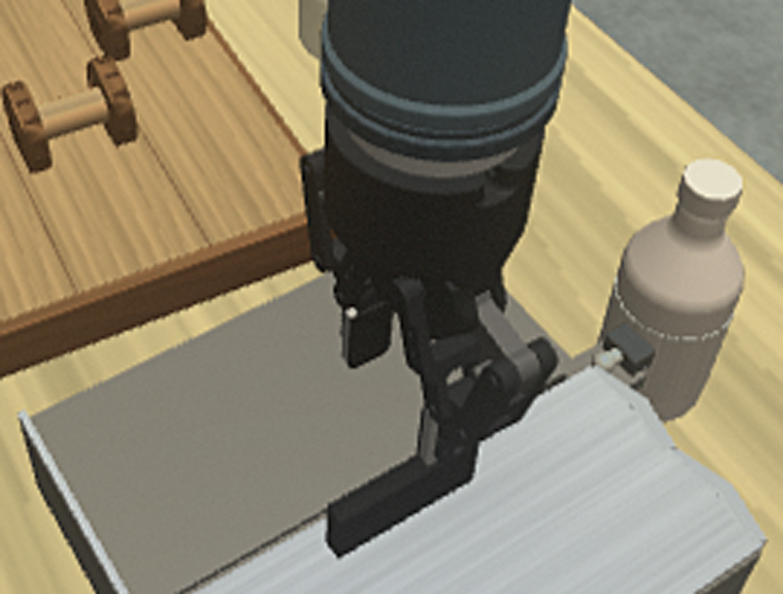

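Run:
```python
from h import *
T=np.load("pics/w15_T.npy"); c=Cam("wrist",T); print(T.round(4))
f=lambda x,y:(x/1.4-.15,y/1.4-.15)
for n,p,z in [("topNE",(404,250),.104),("topSE",(430,250),.104),("topNW",(404,410),.104),("topSW",(428,410),.104),("plateNE",(381,36),.07),("plateNW",(389,490),.07),("plateSE",(622,52),.07),("boxNE",(135,73),.07),("boxNW",(188,430),.072),("Wmid",(398,497),.072)]: print(n,c.plane(f(*p),z).round(4))
```

```text
[[-0.0067  0.999   0.0433  0.5617]
 [ 0.0047  0.0434 -0.999  -0.2143]
 [-1.     -0.0065 -0.005   0.1558]
 [ 0.      0.      0.      1.    ]]
topNE [ 0.6023 -0.2153  0.104 ]
topSE [ 0.6028 -0.226   0.104 ]
topNW [ 0.5244 -0.2191  0.104 ]
topSW [ 0.5249 -0.2306  0.104 ]
plateNE [ 0.6973 -0.2009  0.07  ]
plateNW [ 0.4379 -0.2141  0.07  ]
plateSE [ 0.7044 -0.3207  0.07  ]
boxNE [ 0.6868 -0.0727  0.07  ]
boxNW [ 0.4753 -0.0855  0.072 ]
Wmid [ 0.4336 -0.22    0.072 ]
```

Emit:
step_arm(xyz=[[1, 0, -10], [1, 0, -40], [1, 0, -65], [1, 0, -75], [1, 0, -75], [1, 0, -75], [1, 0, -75], [1, 0, -75], [1, 0, -75]], spin=[0.008, 0.008, 0.008, 0.008, 0.008, 0.008, 0.008, 0.008, 0.008], fingers=[60, 60, 60, 60, 50, 30, 0, 0, 0])

```text
time_s: 16.5
eef_pos: [0.5657, -0.2194, 0.0874]
eef_rot: [0.514, 0.487, 0.51, -0.488]
wrist_force: [0.3, -5.4, -1.2]
opening: 0.134
```

Run:
```python
from h import *
o=ctrl.get_obs(); print(o["time_s"],o["eef_pos"],o["wrist_force"],o["opening"])
snap("wrist","w16",(100,0,400,420),1.4)
```

```text
16.5 [ 0.56565517 -0.21939357  0.08743669] [ 0.28475718 -5.37106908 -1.15088341] 0.1342143989336167
```

View pics/w16.png

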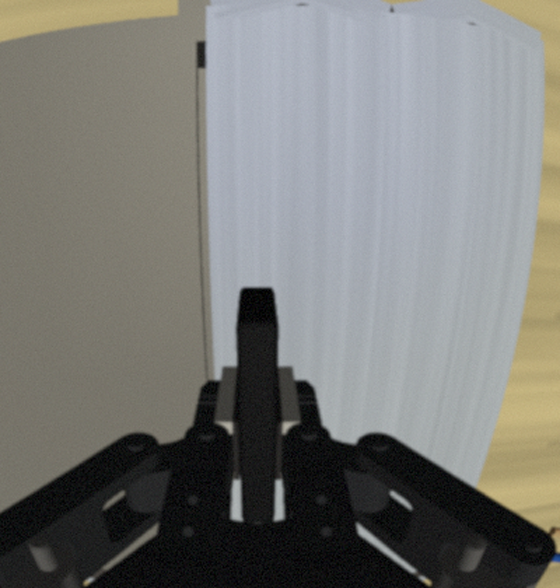

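Emit:
step_arm(xyz=[[0, 5, 0], [-1, 15, 0], [-1, 30, 0], [-2, 45, 0], [-3, 60, 0], [-4, 75, 0], [-5, 90, 0], [-5, 105, 0], [-6, 118, 0], [-6, 122, 0]], spin=[0, 0, 0, 0, 0, 0, 0, 0, 0, 0], fingers=[0, 0, 0, 0, 0, 0, 0, 0, 0, 0])

```text
time_s: 17.55
eef_pos: [0.5601, -0.1022, 0.0886]
eef_rot: [0.517, 0.485, 0.508, -0.489]
wrist_force: [-6.9, -40.0, -0.6]
opening: 0.123
```

Emit:
step_arm(xyz=[[0, 0, 0], [0, 0, 0]], spin=[0, 0], fingers=[0, 0])

```text
time_s: 17.75
eef_pos: [0.56, -0.1023, 0.0886]
eef_rot: [0.516, 0.485, 0.508, -0.489]
wrist_force: [-6.1, -26.0, 3.6]
opening: 0.13
```

Emit:
step_arm(xyz=[[0, 0, 0], [0, 0, 0], [0, 0, 0], [0, 0, 0], [0, 0, 40], [-20, 0, 80], [-40, -20, 130], [-60, -50, 160], [-60, -70, 160], [-60, -70, 160]], spin=[0, 0, 0, 0, 0, 0, 0, 0, 0, 0], fingers=[60, 60, 60, 60, 60, 60, 60, 60, 60, 60])

```text
time_s: 18.75
eef_pos: [0.4989, -0.1674, 0.2475]
eef_rot: [0.513, 0.488, 0.51, -0.488]
wrist_force: [0.1, -0.4, -0.1]
opening: 0.601
```

Run:
```python
from h import *
o=ctrl.get_obs(); print(o["time_s"],o["eef_pos"],o["wrist_force"],o["opening"],o["q"].round(2))
snap("wrist","w17",None,1.4);snap("side","s17",None,1.4)
```

```text
18.75 [ 0.49888108 -0.16741745  0.24745076] [ 0.14227756 -0.38774322 -0.06934494] 0.6009816120303169 [-0.55  0.06  1.73 -0.    1.35  0.97]
```

View pics/w17.png

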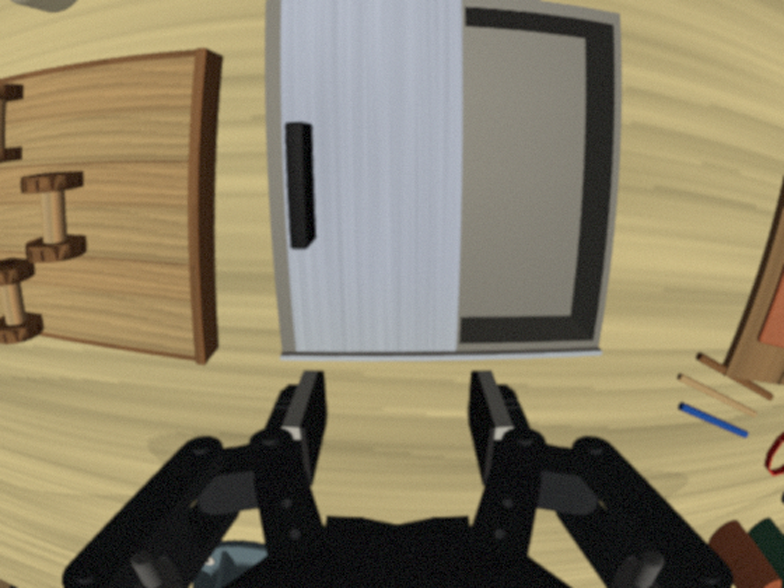

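View pics/s17.png

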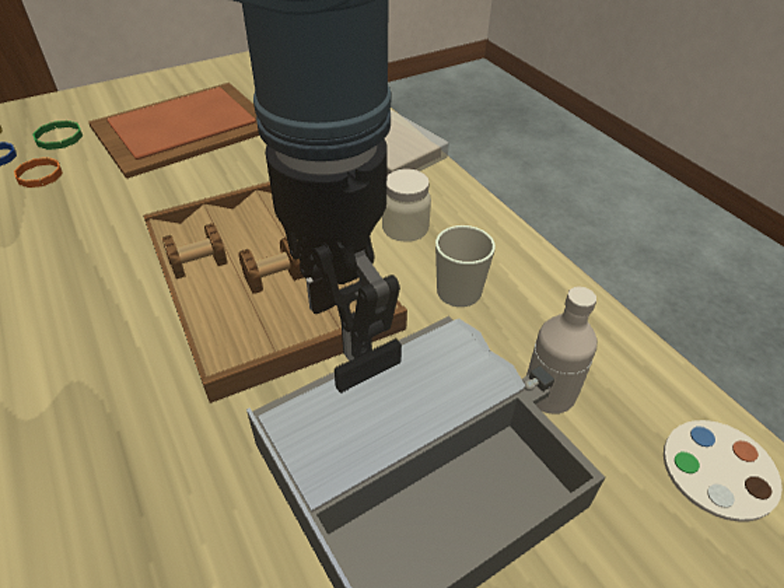

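Run:
```python
from h import *
T=np.load("pics/w17_T.npy"); c=Cam("wrist",T)
s=Cam("side")
f=lambda x,y:(x/1.4-.15,y/1.4-.15)
for n,p,z in [("floorSE",(585,38),.008),("floorSW",(571,317),.008),("topSE",(613,21),.072),("topSW",(592,340),.072),("outSE",(620,15),.072),("outSW",(601,352),.072),("outNW",(281,355),.072)]: print(n,c.plane(f(*p),z).round(4))
for n,p,z in [("topinE",(605,480),.072),("floorE?",(573,492),.008),("floorNE",(515,431),.008),("topNE",(517,398),.068),("outNW",(250,413),.072)]: print("side",n,s.plane(f(*p),z).round(4))
for n,p in [("b",(55,217)),("a",(14,300))]: print(n,c.plane(f(*p),.060).round(4))
```

```text
floorSE [ 0.6919 -0.3178  0.008 ]
floorSW [ 0.4421 -0.332   0.008 ]
topSE [ 0.6912 -0.3132  0.072 ]
topSW [ 0.4474 -0.3253  0.072 ]
outSE [ 0.6974 -0.319   0.072 ]
outSW [ 0.4369 -0.336   0.072 ]
outNW [ 0.4254 -0.0824  0.072 ]
side topinE [ 0.6959 -0.3279  0.072 ]
side floorE? [ 0.6955 -0.3047  0.008 ]
side floorNE [ 0.6885 -0.2149  0.008 ]
side topNE [ 0.6841 -0.2086  0.068 ]
side outNW [ 0.424  -0.0886  0.072 ]
b [0.532  0.1298 0.06  ]
a [0.452  0.2074 0.06  ]
```

Emit:
step_arm(xyz=[[5, 40, 0], [10, 85, 0], [15, 130, 0], [20, 175, 0], [30, 220, -20], [35, 260, -50], [37, 290, -80], [37, 304, -100], [37, 304, -100], [37, 304, -100]], spin=[-0.01, -0.02, -0.04, -0.06, -0.08, -0.096, -0.096, -0.096, -0.096, -0.096], fingers=[60, 60, 60, 60, 60, 60, 60, 60, 60, 60])

```text
time_s: 19.85
eef_pos: [0.5344, 0.1397, 0.1444]
eef_rot: [-0.488, -0.51, -0.489, 0.512]
wrist_force: [0.1, -0.1, 0.5]
opening: 0.598
```

Run:
```python
from h import *
o=ctrl.get_obs(); print(o["time_s"],o["eef_pos"],o["wrist_force"],o["opening"])
snap("wrist","w18",None,1.4);snap("side","s18",(90,110,210,180),3)
```

```text
19.85 [0.53439774 0.13970482 0.14443126] [ 0.05897631 -0.09562452  0.5142383 ] 0.5982576544467763
```

View pics/w18.png

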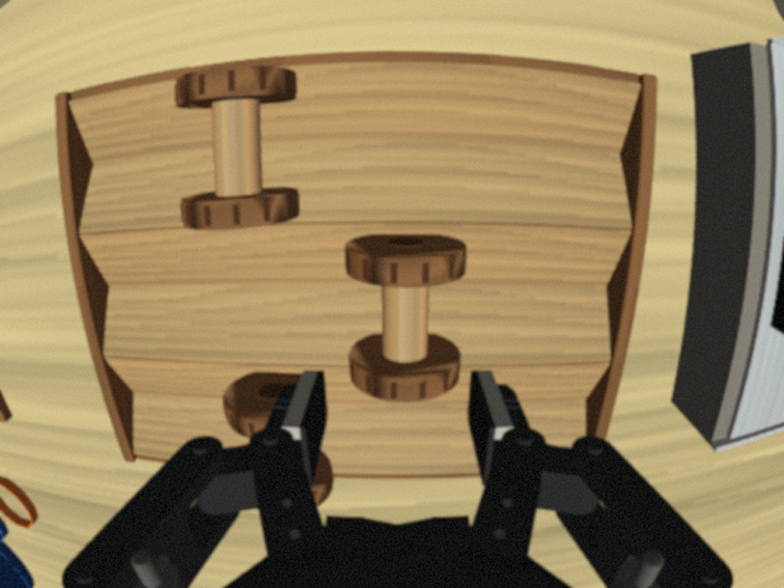

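Run:
```python
from h import *
T=np.load("pics/w18_T.npy"); c=Cam("wrist",T); s=Cam("side")
f=lambda x,y:(x/1.4-.15,y/1.4-.15)
for n,p in [("b",(405,323)),("c",(237,147))]: print(n,c.plane(f(*p),.057).round(4), s.proj(c.plane(f(*p),.057)),s.proj(c.plane(f(*p),.063)))
```

```text
b [0.5275 0.1356 0.057 ] [189.54787065 190.06626941] [190.37178043 187.28529963]
c [0.6235 0.214  0.057 ] [218.79643292 153.15894212] [218.92253504 151.41398398]
```

View pics/s18.png

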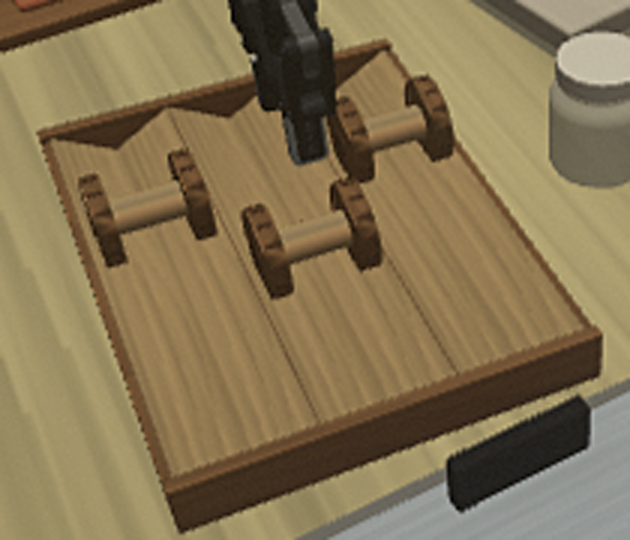

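Emit:
step_arm(xyz=[[0, 1, -40], [0, 1, -75], [0, 1, -94], [0, 1, -94], [0, 1, -94], [0, 1, -94], [0, 1, -94], [0, 1, -94], [0, 1, -94]], spin=[0, 0, 0, 0, 0, 0, 0, 0, 0], fingers=[60, 60, 60, 60, 40, 10, 0, 0, 0])

```text
time_s: 20.85
eef_pos: [0.5373, 0.1396, 0.0537]
eef_rot: [0.489, 0.512, 0.487, -0.51]
wrist_force: [-0.7, -1.5, 7.9]
opening: 0.258
```

Run:
```python
from h import *
o=ctrl.get_obs(); print(o["time_s"],o["eef_pos"],o["wrist_force"],o["opening"])
snap("wrist","w19",(0,40,560,380),1.2)
```

```text
20.85 [0.53734731 0.13963739 0.05369039] [-0.70961544 -1.54183206  7.85401547] 0.25827993083505624
```

View pics/w19.png

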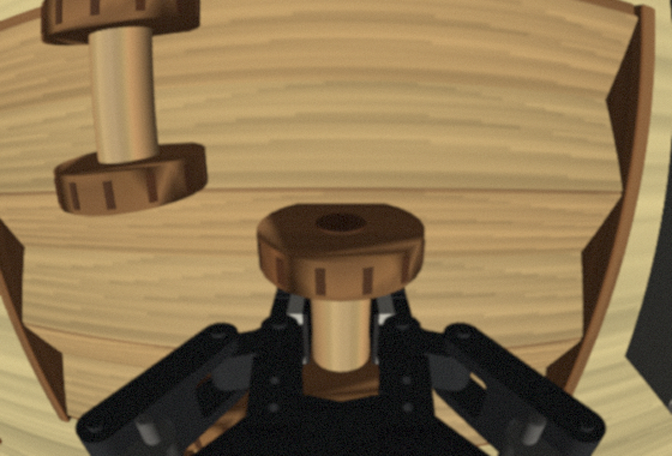

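Emit:
step_arm(xyz=[[0, 0, 20], [0, 0, 60], [0, 0, 105], [0, -20, 140], [0, -60, 140], [0, -100, 140], [5, -140, 140], [10, -175, 140], [10, -190, 140], [10, -190, 140]], spin=[0, 0, 0, 0, 0.02, 0.04, 0.06, 0.08, 0.093, 0.093], fingers=[0, 0, 0, 0, 0, 0, 0, 0, 0, 0])

```text
time_s: 21.9
eef_pos: [0.5454, -0.0524, 0.1916]
eef_rot: [0.511, 0.489, 0.511, -0.489]
wrist_force: [-0.1, -0.1, -3.3]
opening: 0.257
```

Run:
```python
from h import *
o=ctrl.get_obs(); print(o["time_s"],o["eef_pos"],o["wrist_force"],o["opening"])
snap("wrist","w20",(0,40,560,380),1.2)
```

```text
21.9 [ 0.54535986 -0.05238775  0.1916447 ] [-0.11242141 -0.06257094 -3.29695007] 0.25711404973826246
```

View pics/w20.png

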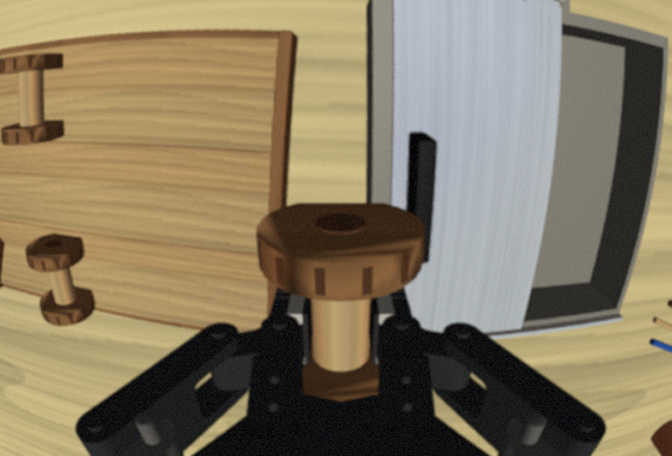

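Emit:
step_arm(xyz=[[4, -40, 0], [8, -85, 0], [12, -130, 0], [17, -175, 0], [21, -205, 0], [21, -216, -20], [21, -216, -50], [21, -216, -75], [21, -216, -75], [21, -216, -75]], spin=[0, 0, 0, 0, 0, 0, 0, 0, 0, 0], fingers=[0, 0, 0, 0, 0, 0, 0, 0, 0, 0])

```text
time_s: 22.95
eef_pos: [0.5666, -0.2649, 0.1164]
eef_rot: [0.511, 0.488, 0.512, -0.488]
wrist_force: [0.6, 1.0, -2.2]
opening: 0.258
```

Run:
```python
from h import *
o=ctrl.get_obs(); print(o["time_s"],o["eef_pos"],o["wrist_force"],o["opening"])
snap("wrist","w21",(0,0,560,420),1.4);snap("side","s21",None,1.4)
```

```text
22.95 [ 0.56657377 -0.26493013  0.1163831 ] [ 0.55272997  0.99496258 -2.23525105] 0.2582248536407068
```

View pics/w21.png

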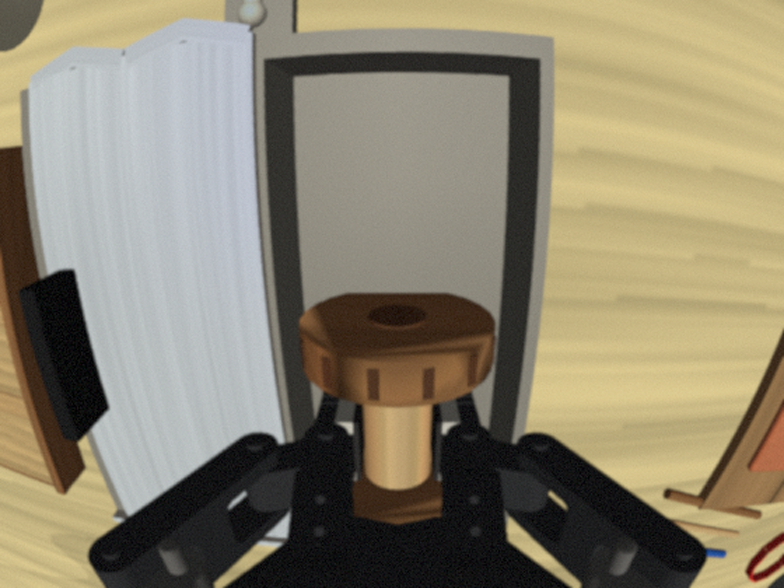

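View pics/s21.png

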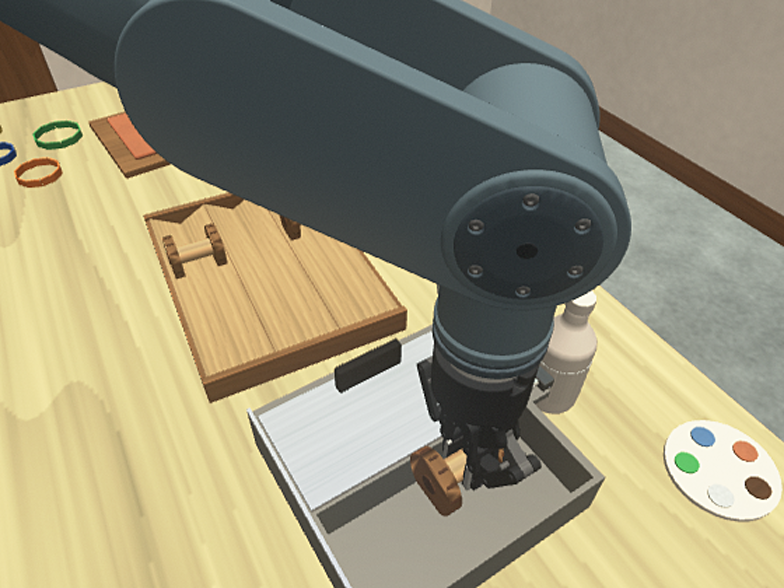

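Run:
```python
from h import *
T=np.load("pics/w21_T.npy"); c=Cam("wrist",T); print(T[:3,3])
f=lambda x,y:(x/1.4-.15,y/1.4-.15)
for n,p,z in [("tNE",(266,60),.072),("tSE",(540,60),.072),("fNE",(295,75),.008),("fSE",(508,78),.008),("fN",(306,300),.008),("fS",(497,320),.008)]: print(n,c.plane(f(*p),z).round(4))
s=Cam("side")
for n,p,z in [("tSE",(587,487),.072),("outSE",(604,479),.072)]: print(n,s.plane(f(*p),z).round(4))
```

```text
[ 0.56657377 -0.26493013  0.1163831 ]
tNE [ 0.6837 -0.209   0.072 ]
tSE [ 0.6891 -0.3147  0.072 ]
fNE [ 0.6866 -0.2063  0.008 ]
fSE [ 0.6905 -0.3172  0.008 ]
fN [ 0.5627 -0.2135  0.008 ]
fS [ 0.5556 -0.3234  0.008 ]
tSE [ 0.6757 -0.3249  0.072 ]
outSE [ 0.6958 -0.3267  0.072 ]
```

Emit:
step_arm(xyz=[[-1, 0, -30], [-1, 0, -55], [-1, 0, -72], [-1, 0, -80], [-1, 0, -84], [-1, 0, -87], [-1, 0, -87]], spin=[0, 0, 0, 0, 0, 0, 0], fingers=[0, 0, 0, 0, 0, 0, 0])

```text
time_s: 23.75
eef_pos: [0.5659, -0.2665, 0.03]
eef_rot: [0.512, 0.488, 0.511, -0.488]
wrist_force: [-0.4, 0.3, -2.9]
opening: 0.257
```

Run:
```python
from h import *
o=ctrl.get_obs(); print(o["time_s"],o["eef_pos"],o["wrist_force"],o["opening"])
snap("wrist","w22",(0,0,560,420),1.2);snap("side","s22",(150,200,300,220),2.6)
```

```text
23.75 [ 0.56589964 -0.26652571  0.02999004] [-0.36233737  0.33751816 -2.8751952 ] 0.2566405991052765
```

View pics/s22.png

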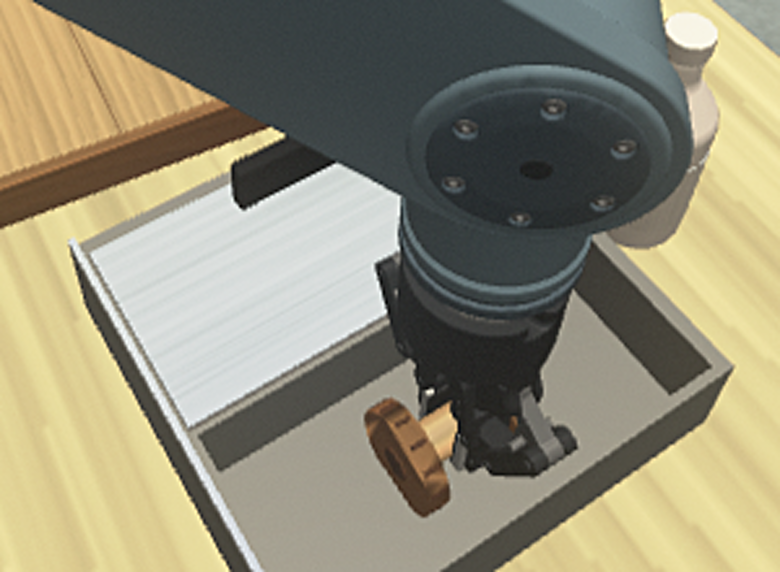

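View pics/w22.png

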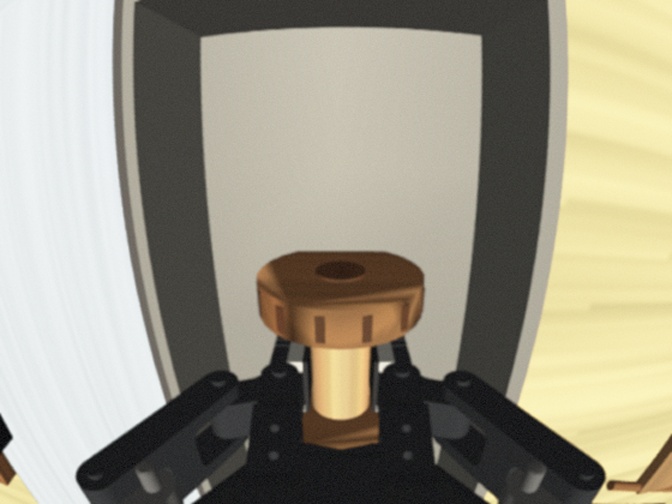

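Emit:
step_arm(xyz=[[0, 0, -1], [0, 0, -2], [0, 0, -3], [0, 0, -3]], spin=[0, 0, 0, 0], fingers=[0, 0, 0, 0])

```text
time_s: 24.25
eef_pos: [0.5661, -0.2668, 0.0292]
eef_rot: [0.512, 0.488, 0.511, -0.488]
wrist_force: [-7.1, 2.1, 15.4]
opening: 0.254
```

Emit:
step_arm(xyz=[[0, 0, 1], [0, 0, 1], [0, 0, 1], [0, 0, 1], [0, 0, 1]], spin=[0, 0, 0, 0, 0], fingers=[30, 38, 45, 45, 45])

```text
time_s: 24.75
eef_pos: [0.5653, -0.2661, 0.0271]
eef_rot: [0.511, 0.488, 0.512, -0.488]
wrist_force: [-0.1, -0.5, -0.2]
opening: 0.453
```

Run:
```python
from h import *
o=ctrl.get_obs(); print(o["time_s"],o["eef_pos"],o["wrist_force"],o["opening"])
snap("wrist","w23",(0,0,560,420),1.2)
```

```text
24.75 [ 0.56530826 -0.26612835  0.0270639 ] [-0.09012629 -0.4628857  -0.21537452] 0.45335453178354296
```

View pics/w23.png

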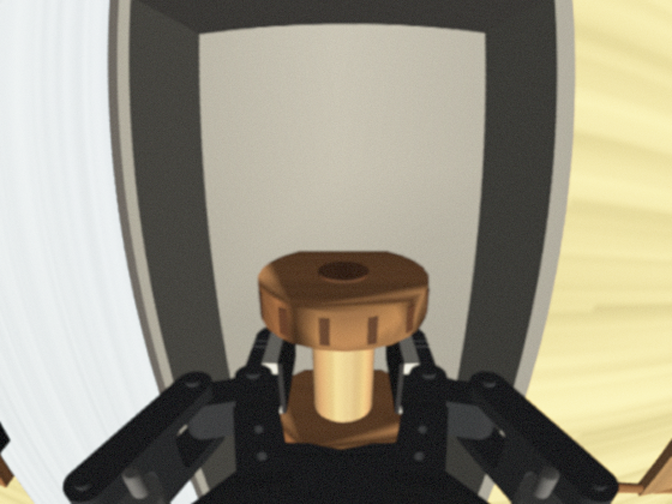

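Emit:
step_arm(xyz=[[0, 0, 15], [0, 0, 45], [0, 0, 90], [0, 0, 135], [0, 20, 165], [0, 60, 165], [5, 105, 165], [10, 150, 165], [20, 195, 165], [25, 235, 165]], spin=[0, 0, 0, 0, 0, 0, -0.02, -0.04, -0.06, -0.08], fingers=[45, 45, 45, 50, 60, 60, 60, 60, 60, 60])

```text
time_s: 25.8
eef_pos: [0.5908, -0.0291, 0.1938]
eef_rot: [0.492, 0.509, 0.491, -0.508]
wrist_force: [1.0, -0.7, 1.0]
opening: 0.597
```

Run:
```python
from h import *
o=ctrl.get_obs(); print(o["time_s"],o["eef_pos"],o["wrist_force"],o["opening"])
snap("side","s24",None,1.4);snap("wrist","w24",None,1.4)
```

```text
25.8 [ 0.59082626 -0.02910468  0.19381446] [ 1.00388467 -0.71548367  0.95387103] 0.5972458636253034
```

View pics/s24.png

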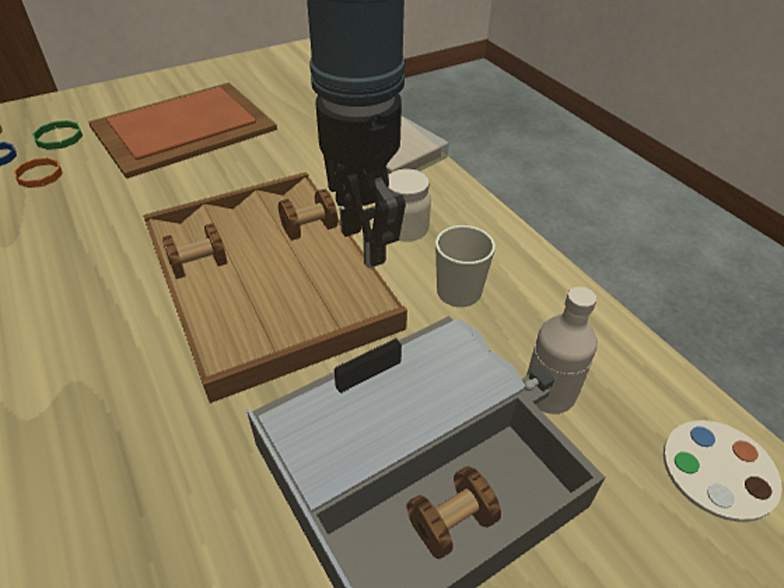

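View pics/w24.png

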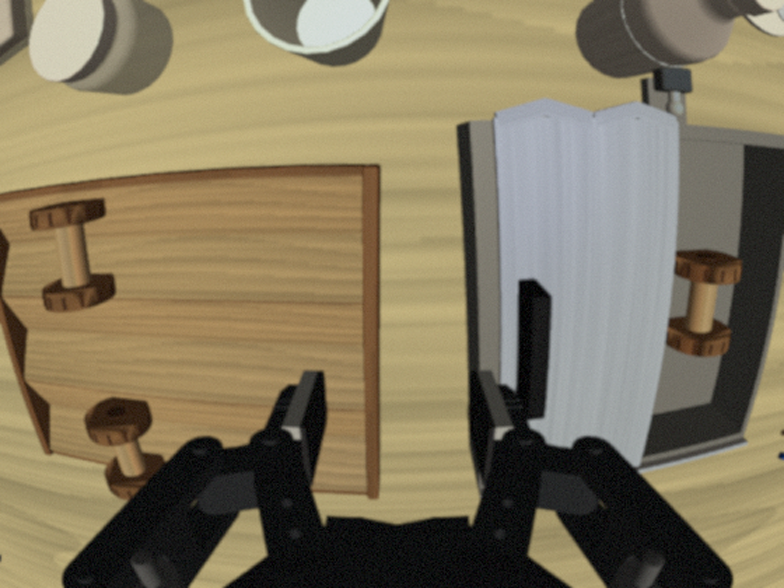

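Emit:
step_arm(xyz=[[5, 40, 0], [10, 85, 0], [15, 130, 0], [23, 175, 0], [30, 215, -20], [33, 238, -45], [33, 242, -50], [33, 242, -50]], spin=[-0.013, -0.013, -0.013, -0.013, -0.013, -0.013, -0.013, -0.013], fingers=[60, 60, 60, 60, 60, 60, 60, 60])

```text
time_s: 26.7
eef_pos: [0.6226, 0.2107, 0.1415]
eef_rot: [-0.488, -0.51, -0.489, 0.512]
wrist_force: [-0.5, 0.4, 0.1]
opening: 0.602
```

Run:
```python
from h import *
o=ctrl.get_obs(); print(o["time_s"],o["eef_pos"],o["wrist_force"],o["opening"])
c=snap("wrist","w25",None,1.4)
print(tool_pose().round(3))
```

```text
26.7 [0.62258223 0.21065212 0.1414876 ] [-0.46174189  0.41101908  0.0798294 ] 0.6022625356398863
[[-0.     0.999 -0.046  0.624]
 [-0.001 -0.046 -0.999  0.21 ]
 [-1.    -0.     0.001  0.143]
 [ 0.     0.     0.     1.   ]]
```

View pics/w25.png

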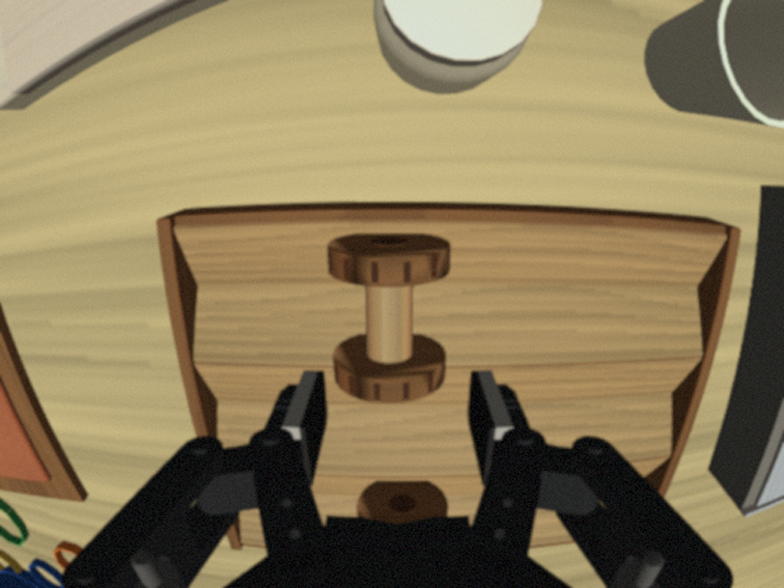

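Emit:
step_arm(xyz=[[0, 3, -40], [0, 3, -72], [0, 3, -90], [0, 3, -90], [0, 3, -90], [0, 3, -90], [0, 3, -90], [0, 3, -90], [0, 3, -90]], spin=[0, 0, 0, 0, 0, 0, 0, 0, 0], fingers=[60, 60, 60, 60, 40, 10, 0, 0, 0])

```text
time_s: 27.65
eef_pos: [0.6253, 0.2137, 0.0551]
eef_rot: [0.489, 0.513, 0.487, -0.51]
wrist_force: [0.1, -1.7, 7.4]
opening: 0.26
```

Emit:
step_arm(xyz=[[0, 0, 20], [0, 0, 60], [0, 0, 105], [0, -20, 140], [0, -60, 140], [0, -105, 140], [0, -150, 140], [0, -195, 140], [5, -235, 140], [8, -250, 140]], spin=[0, 0, 0, 0, 0.02, 0.04, 0.06, 0.08, 0.093, 0.093], fingers=[0, 0, 0, 0, 0, 0, 0, 0, 0, 0])

```text
time_s: 28.65
eef_pos: [0.6312, -0.0401, 0.1924]
eef_rot: [0.511, 0.489, 0.51, -0.489]
wrist_force: [-0.1, -0.2, -3.9]
opening: 0.256
```

Run:
```python
from h import *
o=ctrl.get_obs(); print(o["time_s"],o["eef_pos"],o["wrist_force"],o["opening"])
snap("wrist","w26",None,1.2)
```

```text
28.65 [ 0.63123313 -0.04012606  0.19244049] [-0.07325965 -0.15959573 -3.87593516] 0.25559568412131634
```

View pics/w26.png

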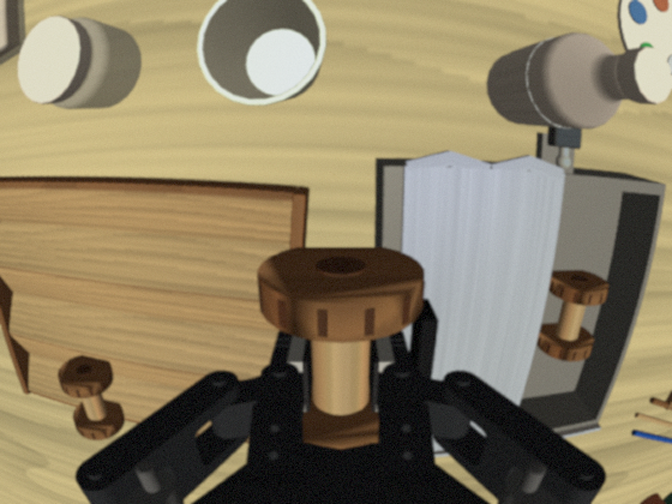

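```bash
python3 - <<'E'
from h import *
s=Cam("side");c=Cam("scene")
print(s.plane((397,283),0), c.plane((178,272),0), tri((s,(410,222)),(c,(168,203))))
E
python3 -c "
import cv2
im=cv2.imread('pics/s24_raw.png')[195:310,360:440]
cv2.imwrite('pics/z4.png',cv2.resize(im,None,fx=5,fy=5))"
```

```text
[ 0.76744815 -0.19715588  0.        ] [ 0.74944141 -0.20241407  0.        ] [ 0.75484838 -0.19378297  0.15493987]
```

View pics/z4.png

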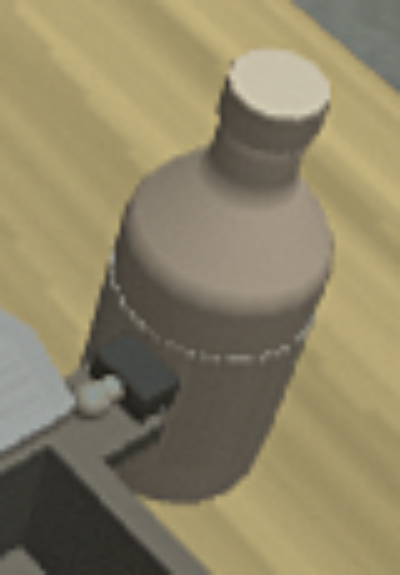

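Emit:
step_arm(xyz=[[3, -40, 0], [6, -85, 0], [9, -130, 0], [12, -175, 0], [15, -212, 0], [15, -229, -20], [15, -229, -50], [15, -229, -75], [15, -229, -75], [15, -229, -75]], spin=[0, 0, 0, 0, 0, 0, 0, 0, 0, 0], fingers=[0, 0, 0, 0, 0, 0, 0, 0, 0, 0])

```text
time_s: 29.7
eef_pos: [0.6464, -0.2641, 0.1171]
eef_rot: [0.511, 0.488, 0.512, -0.488]
wrist_force: [1.6, 0.0, -3.1]
opening: 0.258
```

Run:
```python
from h import *
o=ctrl.get_obs(); print(o["time_s"],o["eef_pos"],o["wrist_force"],o["opening"])
snap("wrist","w27",(0,0,560,420),1.4);snap("side","s27",None,1.4);snap("scene","c27",None,1.4)
```

```text
29.7 [ 0.64638903 -0.26410998  0.11708755] [ 1.61934544  0.01605631 -3.0782865 ] 0.25753001373932694
```

View pics/w27.png

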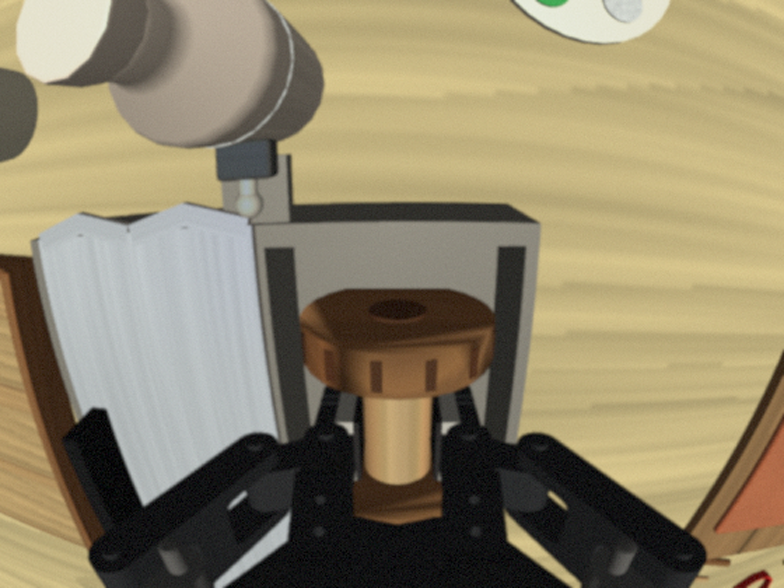

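View pics/c27.png

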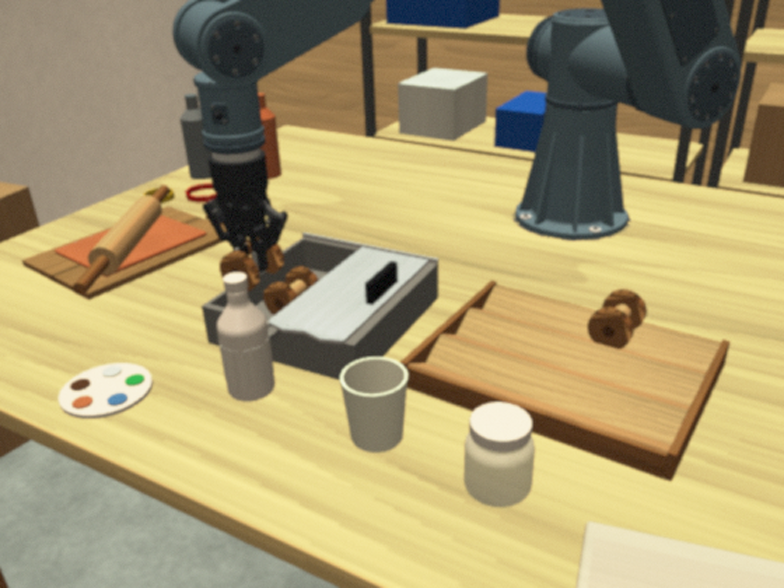

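View pics/s27.png

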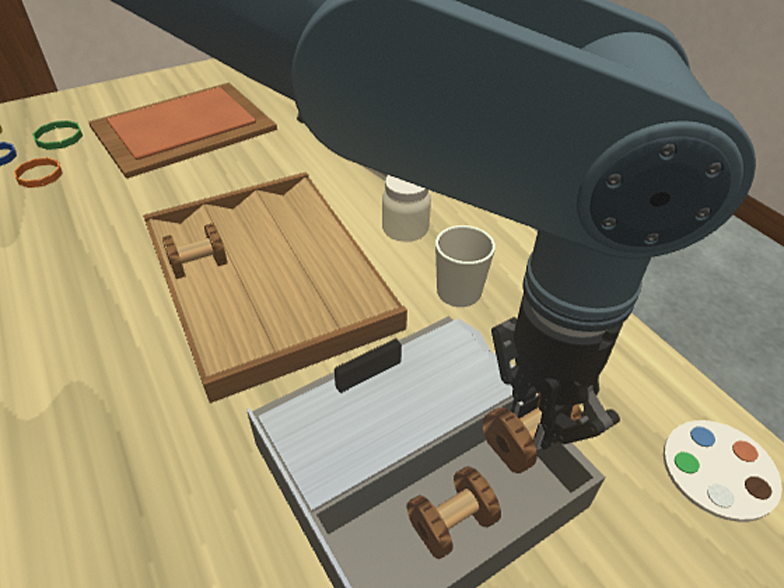

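Emit:
step_arm(xyz=[[0, 0, -30], [0, 0, -55], [0, 0, -72], [0, 0, -80], [0, 0, -83], [0, 0, -85], [0, 0, -86], [0, 0, -86]], spin=[0, 0, 0, 0, 0, 0, 0, 0], fingers=[0, 0, 0, 0, 0, 0, 0, 0])

```text
time_s: 30.65
eef_pos: [0.647, -0.2655, 0.0323]
eef_rot: [0.512, 0.488, 0.511, -0.488]
wrist_force: [0.4, -0.0, -3.8]
opening: 0.254
```

Emit:
step_arm(xyz=[[0, 0, -1], [0, 0, -1]], spin=[0, 0], fingers=[0, 0])

```text
time_s: 30.85
eef_pos: [0.6467, -0.2655, 0.0309]
eef_rot: [0.512, 0.488, 0.511, -0.488]
wrist_force: [0.1, -0.2, -3.1]
opening: 0.255
```

Emit:
step_arm(xyz=[[0, 0, -1], [0, 0, -1], [0, 0, -1]], spin=[0, 0, 0], fingers=[0, 0, 0])

```text
time_s: 31.15
eef_pos: [0.6468, -0.2654, 0.0307]
eef_rot: [0.512, 0.488, 0.511, -0.488]
wrist_force: [-3.8, 1.3, 5.1]
opening: 0.257
```

Run:
```python
from h import *
o=ctrl.get_obs(); print(o["time_s"],o["eef_pos"],o["wrist_force"],o["opening"])
snap("wrist","w28",(0,0,560,420),1.2)
```

```text
31.15 [ 0.64676898 -0.26544289  0.03070036] [-3.78700773  1.27654008  5.11447416] 0.2571099488771778
```

View pics/w28.png

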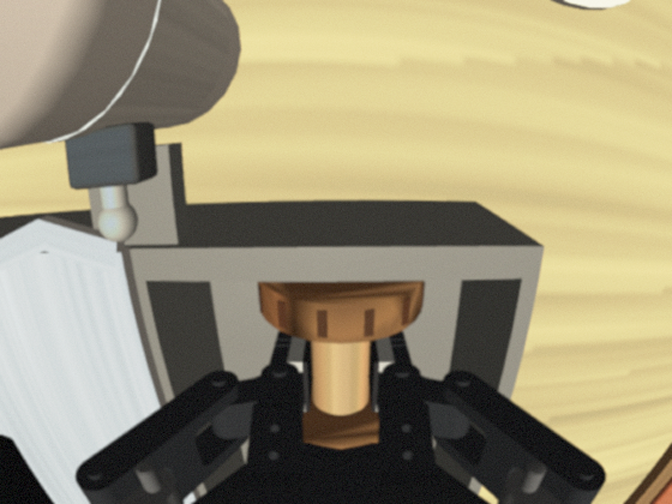

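Emit:
step_arm(xyz=[[0, 0, 0], [0, 0, 0], [0, 0, 0], [0, 0, 0], [0, 0, 0]], spin=[0, 0, 0, 0, 0], fingers=[30, 38, 45, 45, 45])

```text
time_s: 31.7
eef_pos: [0.6464, -0.2652, 0.0292]
eef_rot: [0.512, 0.488, 0.512, -0.488]
wrist_force: [-0.2, 0.8, -0.9]
opening: 0.45
```

Emit:
step_arm(xyz=[[0, 0, 15], [0, 0, 45], [0, 0, 90], [0, 0, 135], [-10, 25, 162], [-30, 65, 162], [-50, 105, 162], [-70, 145, 162], [-90, 185, 162], [-110, 220, 162]], spin=[0, 0, 0, 0, 0, 0, -0.02, -0.04, -0.06, -0.08], fingers=[45, 45, 45, 50, 60, 60, 60, 60, 60, 60])

```text
time_s: 32.7
eef_pos: [0.5355, -0.0435, 0.1926]
eef_rot: [0.492, 0.509, 0.491, -0.508]
wrist_force: [1.3, 1.5, 0.1]
opening: 0.602
```

Run:
```python
from h import *
o=ctrl.get_obs(); print(o["time_s"],o["eef_pos"],o["wrist_force"],o["opening"])
snap("wrist","w29",None,1.4);snap("side","s29",None,1.4)
```

```text
32.7 [ 0.53554982 -0.04346022  0.19257968] [1.27874647 1.53881899 0.11579568] 0.6020299837067339
```

View pics/w29.png

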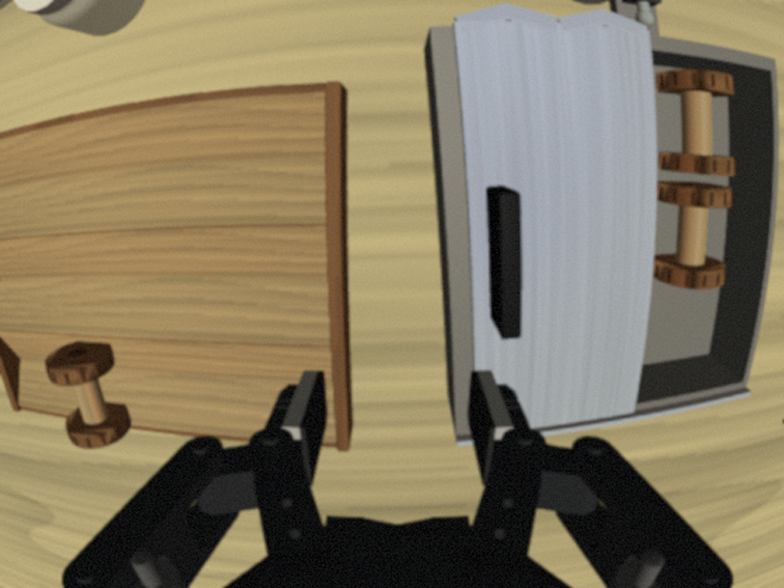

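View pics/s29.png

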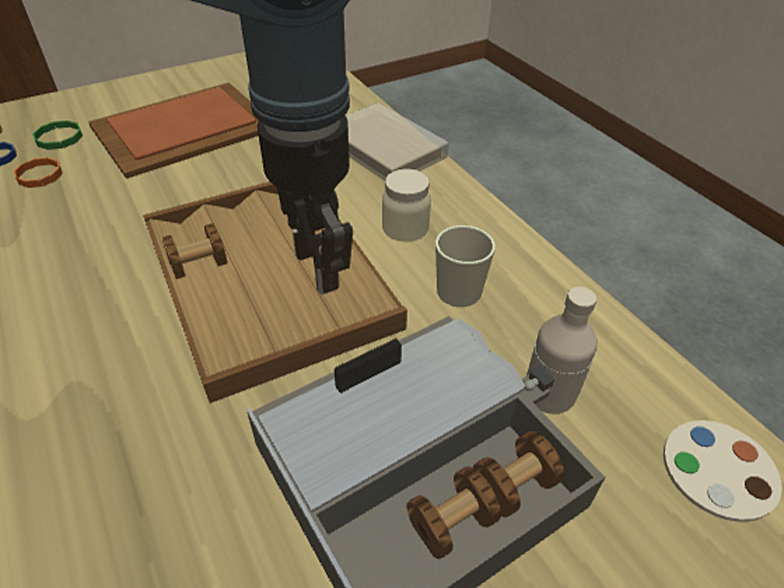

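Emit:
step_arm(xyz=[[-15, 40, 0], [-30, 85, 0], [-45, 130, 0], [-60, 175, 0], [-75, 220, -20], [-84, 250, -45], [-84, 254, -50], [-84, 254, -50]], spin=[-0.013, -0.013, -0.013, -0.013, -0.013, -0.013, -0.013, -0.013], fingers=[60, 60, 60, 60, 60, 60, 60, 60])

```text
time_s: 33.6
eef_pos: [0.4522, 0.2092, 0.1412]
eef_rot: [-0.489, -0.511, -0.489, 0.511]
wrist_force: [-0.3, 0.0, -0.3]
opening: 0.6
```

Run:
```python
from h import *
o=ctrl.get_obs(); print(o["time_s"],o["eef_pos"],o["wrist_force"],o["opening"])
c=snap("wrist","w30",None,1.4)
print(tool_pose().round(3))
```

```text
33.6 [0.45221605 0.20919924 0.1411525 ] [-0.30138958  0.02114995 -0.28093126] 0.6004952351442493
[[ 0.001  0.999 -0.045  0.453]
 [-0.    -0.045 -0.999  0.209]
 [-1.     0.001  0.     0.142]
 [ 0.     0.     0.     1.   ]]
```

View pics/w30.png

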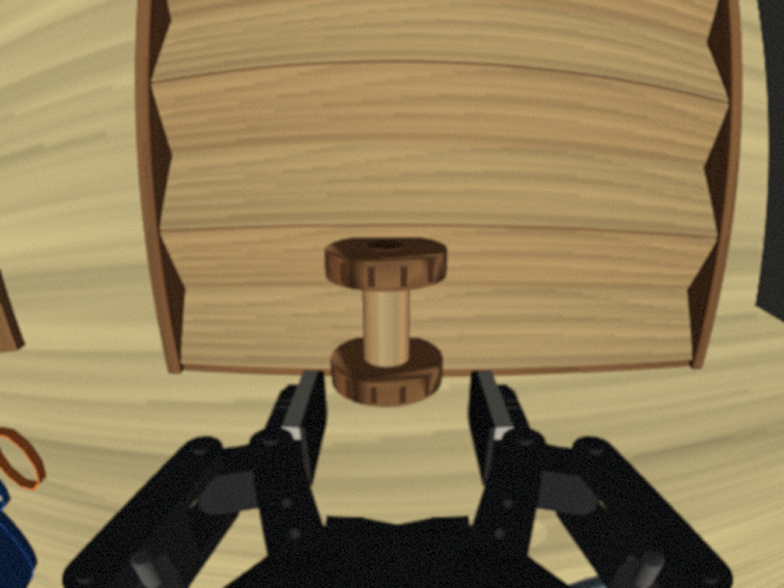

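Emit:
step_arm(xyz=[[-1, 4, -40], [-1, 4, -72], [-1, 4, -89], [-1, 4, -89], [-1, 4, -89], [-1, 4, -89], [-1, 4, -89], [-1, 4, -89], [-1, 4, -89]], spin=[0, 0, 0, 0, 0, 0, 0, 0, 0], fingers=[60, 60, 60, 60, 40, 10, 0, 0, 0])

```text
time_s: 34.55
eef_pos: [0.4535, 0.2127, 0.0545]
eef_rot: [0.489, 0.513, 0.487, -0.51]
wrist_force: [-0.2, -1.8, 6.5]
opening: 0.257
```

Emit:
step_arm(xyz=[[0, 0, 20], [0, 0, 60], [0, 0, 105], [0, -20, 140], [5, -60, 140], [10, -105, 140], [15, -150, 140], [20, -195, 140], [25, -235, 140], [30, -250, 140]], spin=[0, 0, 0, 0, 0.02, 0.04, 0.06, 0.08, 0.093, 0.093], fingers=[0, 0, 0, 0, 0, 0, 0, 0, 0, 0])

```text
time_s: 35.55
eef_pos: [0.4813, -0.0405, 0.1927]
eef_rot: [0.511, 0.489, 0.51, -0.489]
wrist_force: [-0.2, 0.1, -3.3]
opening: 0.254
```

Run:
```python
from h import *
o=ctrl.get_obs(); print(o["time_s"],o["eef_pos"],o["wrist_force"],o["opening"])
snap("wrist","w31",None,1.2)
```

```text
35.55 [ 0.48127551 -0.04051991  0.19270296] [-0.19819058  0.11300595 -3.33325535] 0.25443626793018975
```

View pics/w31.png

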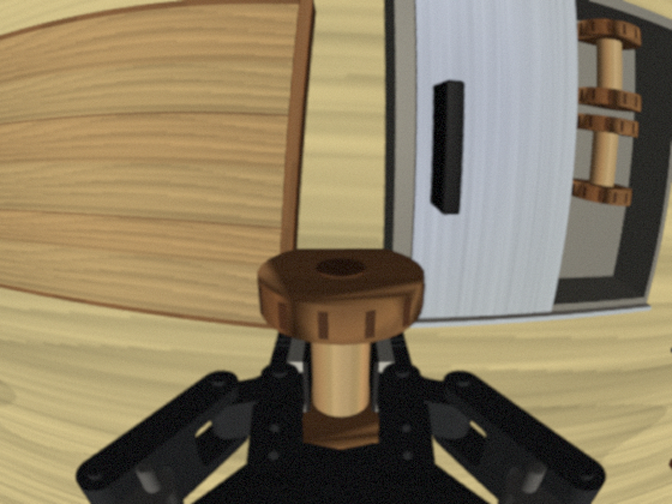

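Emit:
step_arm(xyz=[[1, -40, 0], [2, -85, 0], [3, -130, 0], [4, -175, 0], [6, -212, 0], [6, -230, -20], [6, -230, -50], [6, -230, -75], [6, -230, -75], [6, -230, -75]], spin=[0, 0, 0, 0, 0, 0, 0, 0, 0, 0], fingers=[0, 0, 0, 0, 0, 0, 0, 0, 0, 0])

```text
time_s: 36.6
eef_pos: [0.4874, -0.2664, 0.1174]
eef_rot: [0.511, 0.488, 0.512, -0.488]
wrist_force: [0.2, -1.3, -3.3]
opening: 0.254
```

Run:
```python
from h import *
o=ctrl.get_obs(); print(o["time_s"],o["eef_pos"],o["wrist_force"],o["opening"])
snap("wrist","w32",(0,0,560,420),1.4);snap("side","s32",(150,200,350,220),2.2)
```

```text
36.6 [ 0.48742699 -0.26635044  0.11737254] [ 0.23840938 -1.29661067 -3.31577778] 0.25378077984747877
```

View pics/w32.png

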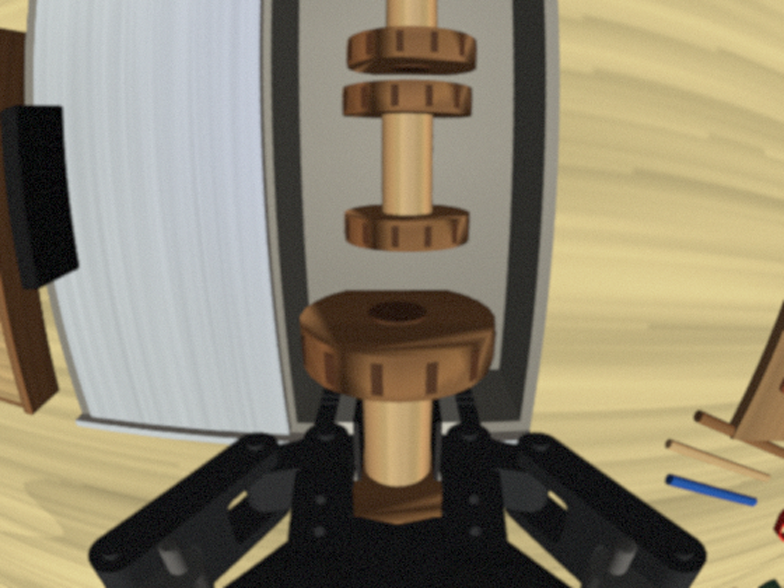

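View pics/s32.png

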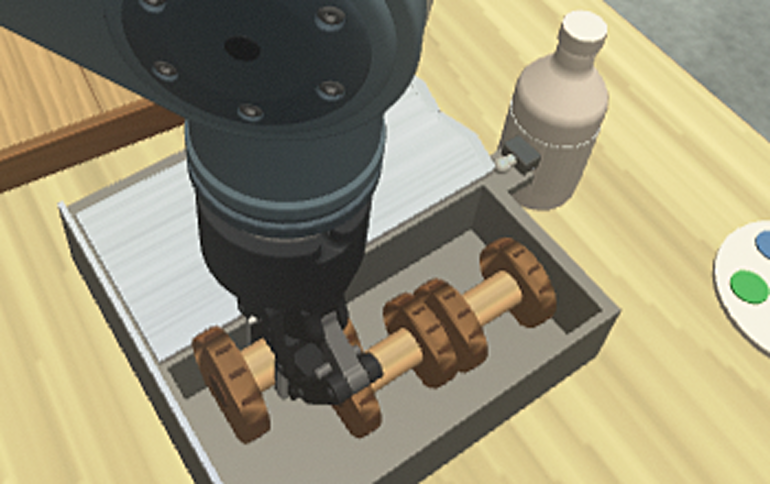

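Run:
```python
from h import *
T=np.load("pics/w32_T.npy"); c=Cam("wrist",T)
f=lambda x,y:(x/1.4-.15,y/1.4-.15)
for n,p,z in [("b west top",(407,248),.062),("b east top",(407,113-30),.062),("Wwall top in",(505,421),.072),("Wwall floor",(499,371),.008),("a west?",(397,520),.1),("a east face top edge",(397,352),.1214+.03)]: print(n,c.plane(f(*p),z).round(4))
```

```text
b west top [ 0.5284 -0.2688  0.062 ]
b east top [ 0.5969 -0.2654  0.062 ]
Wwall top in [ 0.4495 -0.3199  0.072 ]
Wwall floor [ 0.4425 -0.3309  0.008 ]
a west? [ 0.4103 -0.27    0.1   ]
a east face top edge [ 0.5239 -0.2648  0.1514]
```

Emit:
step_arm(xyz=[[-1, 0, -30], [-1, 0, -55], [-1, 0, -72], [-1, 0, -80], [-1, 0, -83], [-1, 0, -85], [-1, 0, -86], [-1, 0, -86]], spin=[0, 0, 0, 0, 0, 0, 0, 0], fingers=[0, 0, 0, 0, 0, 0, 0, 0])

```text
time_s: 37.5
eef_pos: [0.4869, -0.2676, 0.0321]
eef_rot: [0.512, 0.488, 0.511, -0.488]
wrist_force: [-0.7, 0.0, -3.7]
opening: 0.259
```

Emit:
step_arm(xyz=[[0, 0, -1], [0, 0, -2], [0, 0, -2]], spin=[0, 0, 0], fingers=[0, 0, 0])

```text
time_s: 37.8
eef_pos: [0.4867, -0.2675, 0.0302]
eef_rot: [0.512, 0.488, 0.511, -0.488]
wrist_force: [-2.0, 2.4, 3.4]
opening: 0.256
```

Run:
```python
from h import *
o=ctrl.get_obs(); print(o["time_s"],o["eef_pos"],o["wrist_force"],o["opening"])
snap("wrist","w33",(0,0,560,420),1.2)
```

```text
37.8 [ 0.48671031 -0.26748019  0.03021758] [-1.97791005  2.38401963  3.41043251] 0.25598544459217937
```

View pics/w33.png

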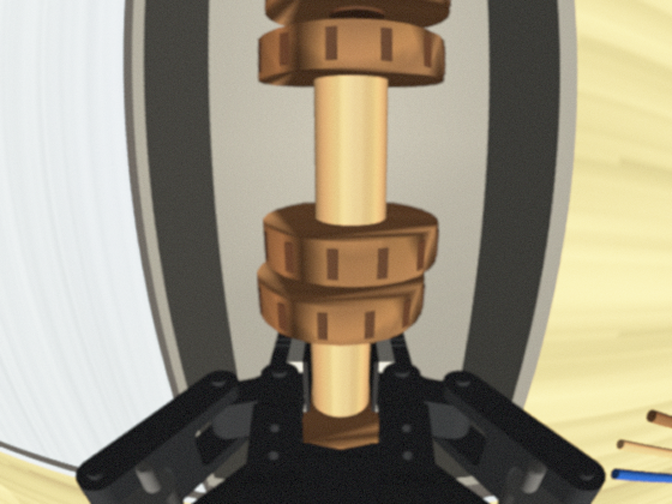

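Contact felt; release, lift clear and look.

Emit:
step_arm(xyz=[[0, 0, 0], [0, 0, 0], [0, 0, 0], [0, 0, 0], [0, 0, 0]], spin=[0, 0, 0, 0, 0], fingers=[30, 38, 45, 45, 45])

```text
time_s: 38.35
eef_pos: [0.4864, -0.2672, 0.0293]
eef_rot: [0.512, 0.488, 0.512, -0.488]
wrist_force: [-0.3, -0.2, 1.2]
opening: 0.449
```

Emit:
step_arm(xyz=[[0, 0, 15], [0, 0, 45], [0, 0, 90], [0, 0, 135], [20, 25, 160], [40, 65, 165], [60, 100, 165], [77, 140, 165], [77, 164, 165], [77, 164, 165]], spin=[0, 0, 0, 0, 0, 0, 0, 0, 0, 0], fingers=[45, 45, 45, 50, 60, 60, 60, 60, 60, 60])

```text
time_s: 39.35
eef_pos: [0.5636, -0.0999, 0.1953]
eef_rot: [0.513, 0.487, 0.513, -0.487]
wrist_force: [0.0, -0.1, -0.1]
opening: 0.599
```

Run:
```python
from h import *
o=ctrl.get_obs(); print(o["time_s"],o["eef_pos"],o["wrist_force"],o["opening"])
snap("wrist","w34",None,1.4);snap("side","s34",(150,180,300,240),2.6)
```

```text
39.35 [ 0.56357015 -0.09989693  0.19532333] [ 0.01677637 -0.05264217 -0.09844048] 0.5987142016732447
```

View pics/w34.png

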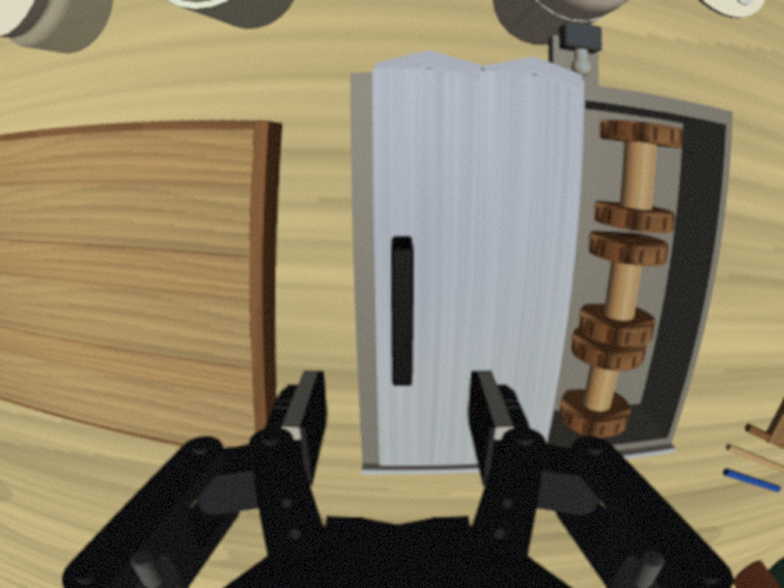

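View pics/s34.png

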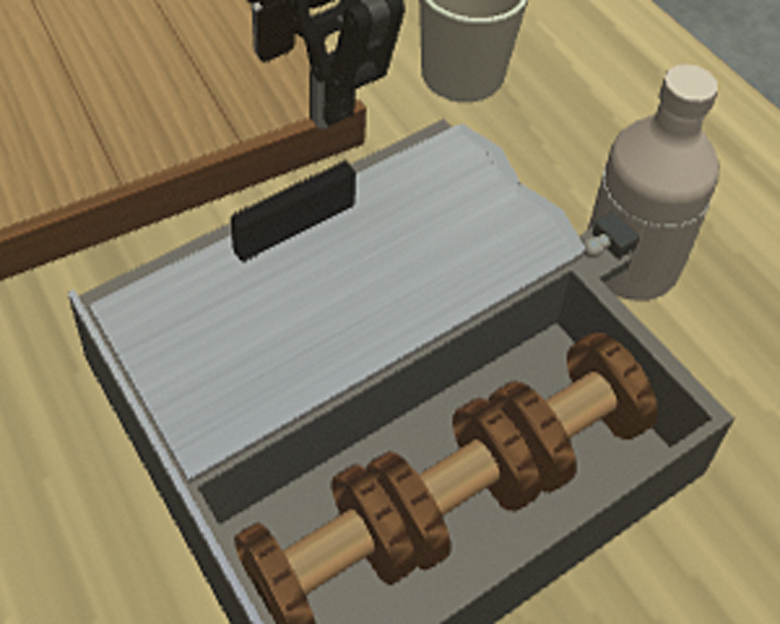

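Run:
```python
from h import *
T=np.load("pics/w34_T.npy"); c=Cam("wrist",T)
f=lambda x,y:(x/1.4-.15,y/1.4-.15)
for p in [(392,250),(413,250),(392,384),(412,384)]: print(c.plane(f(*p),.104).round(4))
```

```text
[ 0.5949 -0.0959  0.104 ]
[ 0.5954 -0.1065  0.104 ]
[ 0.5181 -0.0995  0.104 ]
[ 0.5186 -0.1107  0.104 ]
```

Emit:
step_arm(xyz=[[-6, 0, -40], [-6, 0, -75], [-6, 0, -100], [-6, 0, -107], [-6, 0, -107], [-6, 0, -107], [-6, 0, -107], [-6, 0, -107], [-6, 0, -107], [-6, 0, -107]], spin=[0, 0, 0, 0, 0, 0, 0, 0, 0, 0], fingers=[60, 60, 60, 60, 60, 40, 20, 0, 0, 0])

```text
time_s: 40.45
eef_pos: [0.5585, -0.1034, 0.0892]
eef_rot: [0.513, 0.488, 0.511, -0.488]
wrist_force: [-1.0, 1.1, 6.0]
opening: 0.13
```

Emit:
step_arm(xyz=[[0, 0, 0], [0, -3, 0], [0, -8, 0], [1, -15, 0], [1, -22, 0], [2, -30, 0], [2, -38, 0], [2, -46, 0], [3, -52, 0], [3, -56, 0]], spin=[0, 0, 0, 0, 0, 0, 0, 0, 0, 0], fingers=[0, 0, 0, 0, 0, 0, 0, 0, 0, 0])

```text
time_s: 41.45
eef_pos: [0.5615, -0.1594, 0.0891]
eef_rot: [0.512, 0.489, 0.511, -0.488]
wrist_force: [-1.0, 10.8, 10.7]
opening: 0.13
```

Emit:
step_arm(xyz=[[0, 0, 0], [0, 0, 0]], spin=[0, 0], fingers=[0, 0])

```text
time_s: 41.65
eef_pos: [0.5615, -0.1598, 0.0892]
eef_rot: [0.513, 0.488, 0.511, -0.488]
wrist_force: [-0.6, 1.0, 7.4]
opening: 0.127
```

Emit:
step_arm(xyz=[[0, -2, 0], [0, -3, 0], [0, -3, 0], [0, -3, 0]], spin=[0, 0, 0, 0], fingers=[0, 0, 0, 0])

```text
time_s: 42.05
eef_pos: [0.5617, -0.1628, 0.0892]
eef_rot: [0.513, 0.488, 0.51, -0.488]
wrist_force: [-0.3, 2.1, 5.5]
opening: 0.129
```

Emit:
step_arm(xyz=[[0, 0, 0], [0, 0, 0], [0, 0, 0], [0, 0, 0]], spin=[0, 0, 0, 0], fingers=[20, 40, 60, 60])

```text
time_s: 42.45
eef_pos: [0.5602, -0.1622, 0.0871]
eef_rot: [0.511, 0.488, 0.512, -0.488]
wrist_force: [-0.2, -0.3, 0.8]
opening: 0.6
```

Emit:
step_arm(xyz=[[0, 0, 30], [0, 0, 75], [0, 0, 110], [0, 0, 110], [0, 0, 110]], spin=[0, 0, 0, 0, 0], fingers=[60, 60, 60, 60, 60])

```text
time_s: 42.95
eef_pos: [0.5608, -0.1625, 0.1981]
eef_rot: [0.512, 0.488, 0.511, -0.488]
wrist_force: [0.0, 0.2, 0.4]
opening: 0.603
```

Run:
```python
from h import *
o=ctrl.get_obs(); print(o["time_s"],o["eef_pos"],o["wrist_force"],o["opening"])
snap("wrist","w35",None,1.4);snap("side","s35",None,1.4)
```

```text
42.95 [ 0.56076417 -0.1624532   0.19808331] [0.00720418 0.2121738  0.40286056] 0.6032949066164925
```

View pics/w35.png

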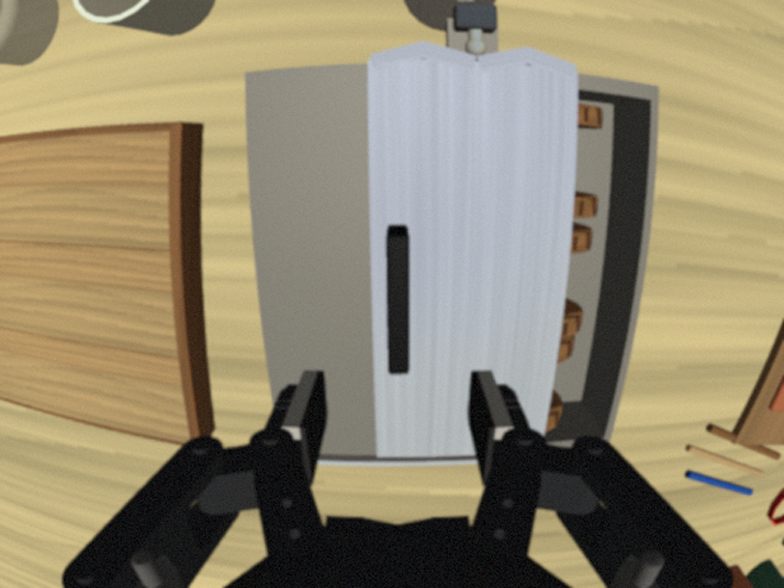

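View pics/s35.png

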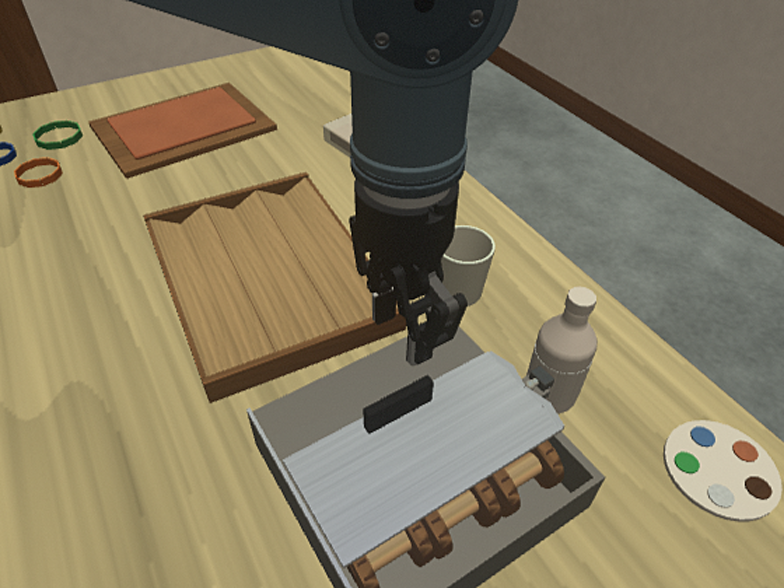

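Run:
```python
from h import *
T=np.load("pics/w35_T.npy"); c=Cam("wrist",T)
f=lambda x,y:(x/1.4-.15,y/1.4-.15)
P=np.array([c.plane(f(*p),.104) for p in [(388,238),(409,238),(388,373),(409,373)]]); print(P.round(4),P.mean(0))
```

```text
[[ 0.5977 -0.1565  0.104 ]
 [ 0.5982 -0.1671  0.104 ]
 [ 0.5209 -0.1595  0.104 ]
 [ 0.5214 -0.1713  0.104 ]] [ 0.55954479 -0.1635772   0.104     ]
```

Emit:
step_arm(xyz=[[0, 0, 20], [0, 0, 40], [0, 0, 40], [0, 0, 40], [0, 0, 40]], spin=[0, 0, 0, 0, 0], fingers=[60, 60, 60, 60, 60])

```text
time_s: 43.55
eef_pos: [0.5594, -0.1617, 0.2351]
eef_rot: [0.51, 0.488, 0.513, -0.489]
wrist_force: [-0.0, 0.3, -0.9]
opening: 0.602
```

Run:
```python
from bench import hand_in
print(hand_in())
```

```text
the job is handed in; nothing more can be done
None
```

The job is done and handed in at about 44 s. All three wheels were there. I rolled each along its groove until it dropped onto its flat, opened the shutter to its stop, and stood the wheels side by side on the box floor. I then slid the shutter back to the vent stop and drew the arm clear.

**What the last checks showed:**
- **Wheels:** the pictures show all three in the compartment, standing on their flats with axles in line, and the shutter passed over them without being blocked.
- **Shutter:** the fin sits about 59–60.5 mm from both end positions, against 60 mm for the vent stop, and the plunger lines up with the middle notch.
- **Bystanders:** the arm never went near the bottle, mug or jar. The last pictures show the bottle and mug where they stood; the jar was out of clear view in them.

**What did not agree or went less smoothly:**
- I judged the settling mainly from the forward jump and drop seen in the wrist pictures, because force changes under 1 N are lost in the sensor noise.
- At the fully open stop the wrist force reached about 40 N for a moment, within the 120 N limit, with the fingers holding the fin.
- Position estimates from the different views disagreed by up to about 6 mm in places, for example at the fin. I used the closest wrist view.

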